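Feed polishing stones through a sprung hopper shutter

TASK

Tip all six stone pieces out of the metal scoop into the top of the dosing hopper while its shutter is shut, and stand the empty scoop upright on the bench again and let go of it. Then lift the hopper's sprung shutter by its handle to half of its travel so that all the stones slide out into the tray, and finish while still holding the shutter at half: do not let go. Leave the other things on the bench where they are.

Things in the scene. Friction and masses are not known exactly. Their poses are not given: they have to be found in the camera images.
- scoop: Loose open scoop of sheet aluminium with a wooden handle plate: 146 mm long, 66 wide, 0.16 to 0.26 kg, back and side walls 58 mm high. Origin: centre of the flat bottom's underside, z up. Its -x end is a spout, a floor sloping up at 35 degrees from x -31 mm to the lip. Flat floor inside: x -31 to 31, y -30 to 30, 4 mm thick. The handle is at +x. It stands left of the hopper.
- scoop_lip (a point): Middle of the scoop's pouring lip, in the scoop frame x -79, y 0, z 37 mm; the lip is 66 mm wide. Stones slide off it once the spout end is tipped down by some 65 to 75 degrees.
- scoop_handle (a point): Middle of the top edge of the scoop's handle, scoop frame x 50, y 0, z 68 mm. The handle is an upright plate behind the back wall (which ends at x 34): x 33 to 67, 12 mm thick along y, z 22 to 68 mm; pinch it across y from above.
- chip0: Stone piece 1 of 6, a rounded chunk about 16 x 15 x 14 mm, 10 g; at the start it lies on the scoop's floor. Origin: centre of its underside as it starts.
- chip1: Stone piece 2 of 6, a rounded chunk about 16 x 15 x 14 mm, 10 g; at the start it lies on the scoop's floor. Origin: centre of its underside as it starts.
- chip2: Stone piece 3 of 6, a rounded chunk about 16 x 15 x 14 mm, 10 g; at the start it lies on the scoop's floor. Origin: centre of its underside as it starts.
- chip3: Stone piece 4 of 6, a rounded chunk about 16 x 15 x 14 mm, 10 g; at the start it lies on the scoop's floor. Origin: centre of its underside as it starts.
- chip4: Stone piece 5 of 6, a rounded chunk about 16 x 15 x 14 mm, 10 g; at the start it lies on the scoop's floor. Origin: centre of its underside as it starts.
- chip5: Stone piece 6 of 6, a rounded chunk about 16 x 15 x 14 mm, 10 g; at the start it lies on the scoop's floor. Origin: centre of its underside as it starts.
- hopper: Sheet-steel hopper with a tray, fixed on the bench. Origin on the bench under the shutter blade, z up, tray at -x. Bin inside: x 6 to 110, y -55 to 55 mm, rim 215 mm high; a 40 degree ramp in it falls from z 162 at the back (x 110) to the outlet at x 0, z 70. Two grey guide posts at its front (x -4, y +-65) are 215 mm high too.
- hopper_mouth (a point): Centre of the hopper's open top, at rim height (hopper frame x 55, y 0, z 215 mm); the opening is 104 mm along x by 110 mm along y.
- tray_in (a point): Centre of the floor of the plywood tray under the outlet (hopper frame x -78, y 0, z 6 mm). Tray inside: x -154 to 0, y -69 to 69 mm, walls 60 mm high.
- shutter (a joint): Lift of the hopper's shutter in m, straight up: 0 shut, 0.10 fully open, half travel 0.05. A spring pulls it shut: about 4 N at 0 rising by 0.9 N per cm, plus 1.5 N weight and a little friction, about 10 N at half; it snaps shut when let go.
- shutter_grip (a point): Middle of the top edge of the shutter's handle, rising with it: hopper frame x -50, y 0, z 205 mm when shut. The handle is an upright steel plate, x -64 to -36, 12 mm thick along y, z 140 to 205 mm, held by an arm (z 140 to 150) from the blade; pinch it across hopper y from above.
- pot: Terracotta pot of three chisels, 76 mm wide, 165 mm high, 0.7 kg, a bystander; origin centre of its underside.
- mallet: Wooden mallet lying on the bench, 180 mm long along x, head 90 x 60 mm at +x, a bystander; origin under the middle.
- chisel: Steel chisel lying on the bench, 180 mm long along x, 12 mm thick, a bystander; origin under the middle.
- brush: Hand brush lying on the bench along its x, a bystander.
- jar: Lidded glass jar, 68 mm wide, 90 mm high, a bystander; origin centre of its underside.
Things that resemble listed ones, but are neither listed nor needed, are in the scene too. There is more than one size of the scoop; the job needs the smallest.

How it is judged (in metres and radians):
On the way, in this order (a step that is already met when the one before it is completed fails the run):
1. all six stones lie in the hopper bin, the shutter shut (x of chip0 in the frame of hopper between -0.002 and 0.115 m and y of chip0 in the frame of hopper between -0.058 and 0.058 m and z of chip0 in the frame of hopper between 0.06 and 0.215 m and x of chip1 in the frame of hopper between -0.002 and 0.115 m and y of chip1 in the frame of hopper between -0.058 and 0.058 m and z of chip1 in the frame of hopper between 0.06 and 0.215 m and x of chip2 in the frame of hopper between -0.002 and 0.115 m and y of chip2 in the frame of hopper between -0.058 and 0.058 m and z of chip2 in the frame of hopper between 0.06 and 0.215 m and x of chip3 in the frame of hopper between -0.002 and 0.115 m and y of chip3 in the frame of hopper between -0.058 and 0.058 m and z of chip3 in the frame of hopper between 0.06 and 0.215 m and x of chip4 in the frame of hopper between -0.002 and 0.115 m and y of chip4 in the frame of hopper between -0.058 and 0.058 m and z of chip4 in the frame of hopper between 0.06 and 0.215 m and x of chip5 in the frame of hopper between -0.002 and 0.115 m and y of chip5 in the frame of hopper between -0.058 and 0.058 m and z of chip5 in the frame of hopper between 0.06 and 0.215 m and value of joint shutter below 0.008 m), for 0.2 s.
2. the scoop stands upright on the bench, let go, the stones still in the hopper (height (world z) of scoop between -0.005 and 0.006 m and angle between scoop's own z axis and vertical below 0.1 rad and contact force between the fingers and scoop below 0.1 N and x of chip0 in the frame of hopper between -0.002 and 0.115 m and y of chip0 in the frame of hopper between -0.058 and 0.058 m and z of chip0 in the frame of hopper between 0.06 and 0.215 m and x of chip1 in the frame of hopper between -0.002 and 0.115 m and y of chip1 in the frame of hopper between -0.058 and 0.058 m and z of chip1 in the frame of hopper between 0.06 and 0.215 m and x of chip2 in the frame of hopper between -0.002 and 0.115 m and y of chip2 in the frame of hopper between -0.058 and 0.058 m and z of chip2 in the frame of hopper between 0.06 and 0.215 m and x of chip3 in the frame of hopper between -0.002 and 0.115 m and y of chip3 in the frame of hopper between -0.058 and 0.058 m and z of chip3 in the frame of hopper between 0.06 and 0.215 m and x of chip4 in the frame of hopper between -0.002 and 0.115 m and y of chip4 in the frame of hopper between -0.058 and 0.058 m and z of chip4 in the frame of hopper between 0.06 and 0.215 m and x of chip5 in the frame of hopper between -0.002 and 0.115 m and y of chip5 in the frame of hopper between -0.058 and 0.058 m and z of chip5 in the frame of hopper between 0.06 and 0.215 m), for 0.2 s.
3. the shutter is held at half and the stones are in the tray (value of joint shutter between 0.042 and 0.058 m and contact force between the fingers and shutter above 2 N and velocity of joint shutter between -0.01 and 0.01 m/s and x of chip0 in the frame of hopper between -0.156 and 0.002 m and y of chip0 in the frame of hopper between -0.071 and 0.071 m and z of each of chip0, chip1, chip2, chip3, chip4, chip5 in the frame of hopper below 0.06 m and x of chip1 in the frame of hopper between -0.156 and 0.002 m and y of chip1 in the frame of hopper between -0.071 and 0.071 m and x of chip2 in the frame of hopper between -0.156 and 0.002 m and y of chip2 in the frame of hopper between -0.071 and 0.071 m and x of chip3 in the frame of hopper between -0.156 and 0.002 m and y of chip3 in the frame of hopper between -0.071 and 0.071 m and x of chip4 in the frame of hopper between -0.156 and 0.002 m and y of chip4 in the frame of hopper between -0.071 and 0.071 m and x of chip5 in the frame of hopper between -0.156 and 0.002 m and y of chip5 in the frame of hopper between -0.071 and 0.071 m), for 0.3 s.
At the end, for the whole second after the job is handed in: The fingers still hold the shutter (contact over 2 N) at half travel, 50 mm up give or take 8 mm, at rest (under 10 mm/s); all six stones are in the tray; the scoop stands upright (within 0.1 rad) on the bench, not touched by the fingers (all of step 3 and height (world z) of scoop between -0.005 and 0.006 m and angle between scoop's own z axis and vertical below 0.1 rad and contact force between the fingers and scoop below 0.1 N); the arm keeps its last pose, push and grip.
It fails at once if a bystander (pot, mallet, chisel, brush, jar) is moved by more than 30 mm (distance of any of pot, mallet, chisel, brush, jar from where it was at the start of the episode above 0.03 m).
It also fails if it takes over 67 s, if anything falls off the work surface, if the arm or the gripper's body presses on something with over 40 N, if the wrist force passes 120 N, or if a joint passes its speed limit or range.

ROBOT

A 7-joint arm with a two-finger parallel gripper is mounted at the origin on the work surface. World frame = base frame: x ahead of the robot, y to its left, z up, the work surface at z = 0. Lengths are in m, angles in degrees, forces in N, time in s.
With the tool pointing down it reaches from about 0.425 to 1.025 m from the base axis. Payload 3.6 kg.
Tool frame: the origin (TCP) lies at the very end of the fingers, on their centre line; the grasp point (between the pads) lies 19 mm behind it (ctrl.grip_depth is the distance from the TCP to the grasp point, in m); x points along the fingers, y is the direction in which the jaws open and shut, and the axes are right-handed (so a half turn about x gives the same grasp; the last joint's range is limited). The gripper opens to 85 mm and grips with 20 to 120 N. Pads are 22 mm wide; open, the fingers measure 114 mm over their backs; the gripper's body (76 mm by 85 mm) begins 54 mm behind the grasp point. The pads swing forward as they close: fully open they stand 13 mm farther back than shut.
Start: joints at [67.065, 33.873, 2.773, 92.16, -1.908, 54.013, -1.931], TCP at [0.219, -0.691, 0.231] pointing down, gripper open.
Joint ranges: [-153.93, 153.93], [-27.13, 128.08], [-72.61, 78.16], [10.71, 143.7], [-87.88, 267.88], [4.46, 118.87], [-176.78, 176.78]. Speed limits (degrees/s): [147.25, 147.25, 180, 180, 180, 180, 180].

INTERFACE

Orientations are given as a 3x3 rotation matrix whose columns are the frame's x, y, z axes.
In Python, from bench import ctrl, vision, workorder gives the robot as it stands.
- The arm moves only by the tool send_rows, never from a script. Its argument "rows" is a list of rows, each an object with "xyz": the shift along the tool's x, y, z in m, a list of three; "roll": the turn about the tool's x in rad. A call has 1 to 20 rows; each row shifts and turns the commanded pose from where the row before left it, along the tool's axes as they then stand; what a row does not reach is not made up. A row lasts 1/10 s, in which the tool goes at most 50 mm and 8.59 degrees, less where a joint would pass 70% of its speed; a pose out of reach is approached as far as the arm can. A call is refused whole if a number of a shift passes 0.05 or a number of a turn 0.15, either way. A call with a gripper value outside its range is refused whole. "fingers" is the closure, from -1 (fully open) to 1 (shut), so that 0 is half open, set as the call begins (left out, the last holds). The fingers move at their own pace and stop on an object; "grip_force" is the grip in N (left out, the last holds). Time passes only in rows, so rows that do not move let the fingers close. It gives the time, the measured TCP pose, the force and the opening at its end, in the units of the state.
- ctrl.get_state(): the state, without advancing time (a new reading comes with each control period).
- vision.snapshot(name): name is "scene" or "top" or "wrist"; returns the picture (384x512x3 uint8, red, green, blue); there is no depth.
- vision.calibration(name): a dict with "intrinsics" (3x3 intrinsics, pixels), "camera_from_world" (4x4, takes a point from world to camera coordinates). Camera axes: x right, y down, z forward; pixel columns grow to the right and rows downward; lengths in m; the calibration is good to about 2 mm. The wrist camera is an equidistant fisheye: a pixel r from the principal point sees the ray r / f radians off the axis. A picture is of the moment at which its call begins: read the wrist's pose just before it. calibration takes no time and is no camera call; for the wrist camera it gives the pose at the moment of the call.
- workorder.close_job(): hands the job in, once; it reports no verdict.
The state is a dict: "clock": time; "joint_positions": joint angles; "dq": joint speeds; "tau": joint torques, N m; "eef_pos": TCP position; "tcp_rot": TCP orientation; "force": force on the tool from outside, world axes, zero at the start; "moment": the same for the moment, N m; "grip_width": opening from 0.0 (shut) to 1.0 (fully open).
Only numpy, scipy, OpenCV 4.12 (cv2) and the standard library are available. Lean on these libraries where they do the work, as an engineer would, in place of code of your own. Each camera call takes 0.05 s, during which the arm holds its last target. There are 200 camera calls.

## Working session

There is one attempt and no reset: what is moved stays moved. The work goes in short steps, Python scripts to look and compute and a tool call to move; the robot and the scene stay as the last step left them, time stands still between calls to the robot, and variables do not carry over. Pictures are saved under pics/ and viewed, about 8 in all and at most 12, crops included, and the job is handed in when it is done.

Besides the shell and the picture viewer there is one more tool, called after "Request:" by a JSON object that holds its "method" and its "body". send_rows: Moves the arm, as the interface text tells. Its arguments: {"type":"object","properties":{"rows":{"type":"array","items":{"type":"object","properties":{"xyz":{"type":"array","items":{"type":"number"}},"roll":{"type":"number"}}}},"fingers":{"type":"number"},"grip_force":{"type":"number"}},"required":["rows"]}

```bash
ls; mkdir -p pics
python3 - <<'E'
from bench import ctrl, vision
import cv2,numpy as np
s=ctrl.get_state(); print(s); print(ctrl.grip_depth)
for n in ("scene","top"):
    im=vision.snapshot(n); cv2.imwrite(f"pics/{n}0.png",im[:,:,::-1]); c=vision.calibration(n); print(n,c)
a=cv2.imread("pics/scene0.png");b=cv2.imread("pics/top0.png")
E
```

```text
pics
{'clock': 0.0, 'joint_positions': array([67.06466961, 33.92455483,  2.76564392, 92.23862685, -1.90734564,
       54.01231628, -1.93161372]), 'dq': array([-0.05326329,  0.06065895, -0.0396046 , -0.0216926 , -0.01415282,
       -0.0631205 ,  0.02388433]), 'tau': array([ 1.64067174e-04, -5.48704863e+01,  1.54663503e+00, -1.98128003e+01,
        9.43423278e-03,  8.54587328e-03, -2.07703593e-06]), 'eef_pos': array([ 0.2187195 , -0.69033111,  0.23014042]), 'tcp_rot': array([[-7.94251215e-04,  3.02098949e-01, -9.53276242e-01],
       [ 2.11486107e-03, -9.53273904e-01, -3.02099969e-01],
       [-9.99997448e-01, -2.25599008e-03,  1.18241652e-04]]), 'force': array([ 0.20893018, -0.27567984,  0.38656353]), 'moment': array([ 0.02164408, -0.00673645,  0.00956765]), 'grip_width': 0.9970000238167426}
0.0187
scene {'intrinsics': array([[387.11585514,   0.        , 259.24823275],
       [  0.        , 387.11585514, 190.87482144],
       [  0.        ,   0.        ,   1.        ]]), 'camera_from_world': array([[-0.54231174,  0.84007714,  0.012976  ,  0.23424436],
       [ 0.64029656,  0.42324446, -0.64100268, -0.19509334],
       [-0.54398372, -0.33931479, -0.76742894,  1.48889716],
       [ 0.        ,  0.        ,  0.        ,  1.        ]])}
top {'intrinsics': array([[411.54336416,   0.        , 252.68488396],
       [  0.        , 411.54336416, 198.84563012],
       [  0.        ,   0.        ,   1.        ]]), 'camera_from_world': array([[-0.028263  , -0.9994228 , -0.01884872,  0.02537448],
       [-0.99063311,  0.03052456, -0.13309508,  0.49517764],
       [ 0.13359361,  0.0149105 , -0.99092403,  1.46347455],
       [ 0.        ,  0.        ,  0.        ,  1.        ]])}
```

View pics/scene0.png

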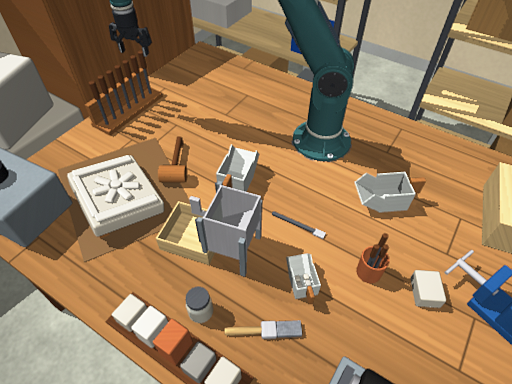

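View pics/top0.png

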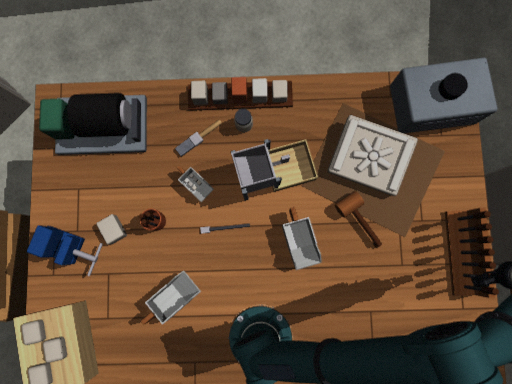

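The scene shows three scoops. In the top view they are at A (195,184) with stones, B (301,242) and C (173,297). A is the smallest and holds the stones, and I'll confirm it in an enlarged crop together with the hopper (258,168) and its tray (293,165).

Run:
```python
import cv2,numpy as np
a=cv2.imread("pics/scene0.png");b=cv2.imread("pics/top0.png")
t=cv2.resize(b[130:215,165:325],None,fx=5,fy=5,interpolation=cv2.INTER_CUBIC)[:300*2]
cv2.imwrite("pics/topcrop.png",t)
s=cv2.resize(a[165:310,150:335],None,fx=4,fy=4,interpolation=cv2.INTER_CUBIC)
cv2.imwrite("pics/scenecrop.png",s);print(t.shape,s.shape)
```

```text
(425, 800, 3) (580, 740, 3)
```

View pics/topcrop.png

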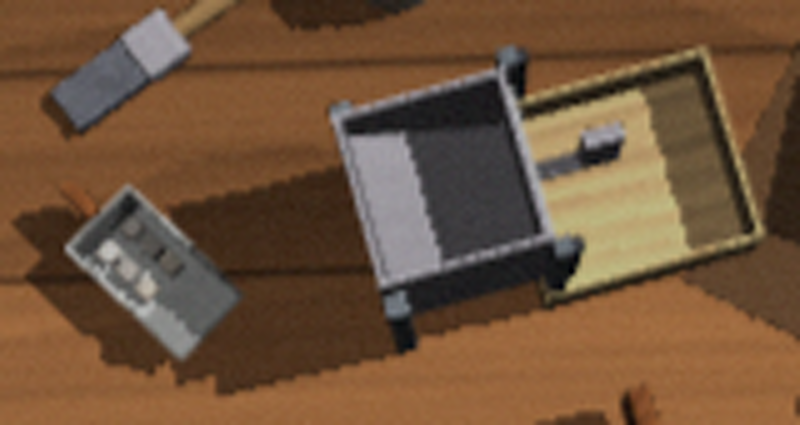

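View pics/scenecrop.png

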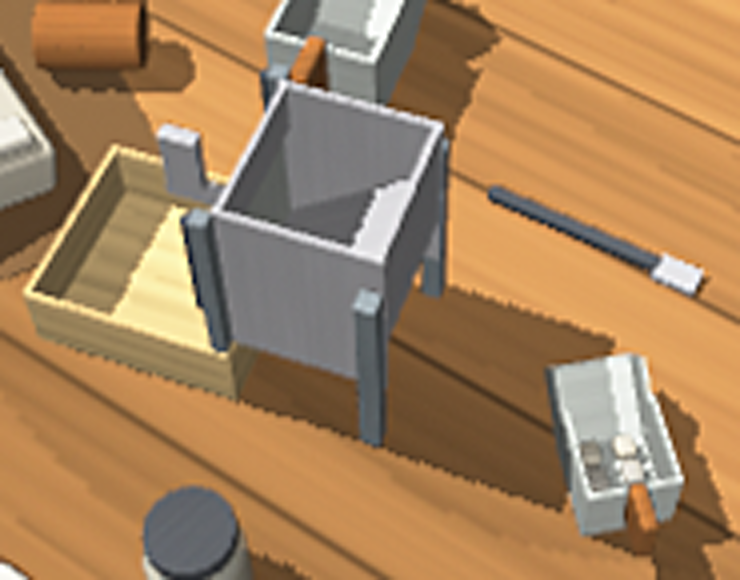

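The crops confirm it. A is the smallest scoop, with the stones inside, its orange handle at top-crop (78,200) and its lip at bottom right. The other two, B and C, are larger and empty. Next I triangulate hand-read corners across the two views.

```bash
cat > h.py <<'E'
import numpy as np, cv2
from bench import ctrl, vision
def ray(n,uv,c=None):
    c=c or vision.calibration(n); T=c["camera_from_world"]; K=c["intrinsics"]; R=T[:3,:3]
    q=np.linalg.inv(K)@np.array([uv[0],uv[1],1.])
    if n=="wrist":
        r=np.hypot(q[0],q[1]); q=np.array([q[0]/r*np.sin(r),q[1]/r*np.sin(r),np.cos(r)])
    d=R.T@q; return -R.T@T[:3,3], d/np.linalg.norm(d)
def plane(n,uv,z,c=None):
    o,d=ray(n,uv,c); return o+d*(z-o[2])/d[2]
def tri(rs):
    A=0;b=0
    for o,d in rs:
        P=np.eye(3)-np.outer(d,d); A=A+P; b=b+P@o
    p=np.linalg.solve(A,b); return p,max(np.linalg.norm((np.eye(3)-np.outer(d,d))@(p-o)) for o,d in rs)
E
python3 - <<'E'
from h import *
np.set_printoptions(precision=4,suppress=True)
t=lambda c:(c[0]/5+165-.4,c[1]/5+130-.4)
s=lambda c:(c[0]/4+150-.4,c[1]/4+165-.4)
P={"front+y?far":((500,72),(218,212)),"front near":((550,238),(285,85)),"back near":((385,285),(440,125)),"back far":((338,112),(385,260)),
"shut handle":((603,130),(180,130)),"scoop handle":((80,195),(640,490)),"sback1":((68,248),(680,478)),"sback2":((128,187),(583,502)),"lip1":((187,357),(640,356)),"lip2":((240,297),(550,370))}
for k,(a,b) in P.items():
    p,e=tri([ray("top",t(a)),ray("scene",s(b))]); print(k,p,round(e,4))
z={"s":.058}
print([plane("top",t(P[k][0]),h) for k,h in (("front+y?far",.215),("front near",.215),("back near",.215),("back far",.215),("shut handle",.205),("sback1",.058),("sback2",.058),("lip1",.037),("lip2",.037))])
E
```

```text
front+y?far [ 0.6481 -0.0336  0.2154] 0.0026
front near [ 0.538  -0.0622  0.2137] 0.0025
back near [0.5105 0.045  0.215 ] 0.0029
back far [0.623  0.0744 0.2185] 0.0052
shut handle [ 0.6076 -0.0984  0.2124] 0.0034
scoop handle [0.6047 0.2644 0.0847] 0.0012
sback1 [0.5709 0.2787 0.0607] 0.0021
sback2 [0.617  0.2339 0.0533] 0.0005
lip1 [0.4902 0.2023 0.0353] 0.0076
lip2 [0.5348 0.1582 0.0368] 0.0027
[array([ 0.6497, -0.0358,  0.215 ]), array([ 0.5392, -0.0643,  0.215 ]), array([0.5119, 0.0424, 0.215 ]), array([0.6266, 0.0701, 0.215 ]), array([ 0.6114, -0.1017,  0.205 ]), array([0.5722, 0.2773, 0.058 ]), array([0.6158, 0.2335, 0.058 ]), array([0.493, 0.195, 0.037]), array([0.5359, 0.1558, 0.037 ])]
```

Everything agrees with the given sizes: the rim at z 0.214–0.218 and the scoop at 113 mm from lip to back wall. The hopper yaw is about 104° and the scoop yaw about 44°, with its handle near (0.605, 0.266). The rows cannot tilt the tool, so I'll grip the handle low near its rear edge and let the scoop swing nose-down between the pads by easing the grip. Moving now.

Request:
{"method": "send_rows", "body": {"rows": [{"xyz": [-0.012, -0.02, -0.038]}, {"xyz": [-0.012, -0.02, -0.038]}, {"xyz": [-0.012, -0.02, -0.038]}, {"xyz": [-0.012, -0.02, -0.038]}, {"xyz": [-0.012, -0.02, -0.038]}, {"xyz": [-0.012, -0.02, -0.038]}, {"xyz": [-0.012, -0.02, -0.038]}, {"xyz": [-0.012, -0.02, -0.038]}, {"xyz": [-0.012, -0.02, -0.038]}, {"xyz": [-0.012, -0.02, -0.038]}, {"xyz": [-0.012, -0.02, -0.038]}], "fingers": -1}}

```text
schema error: expected keys xyz, roll
```

Request:
{"method": "send_rows", "body": {"rows": [{"xyz": [0, -0.042, -0.017]}, {"xyz": [0, -0.042, -0.017]}, {"xyz": [0, -0.042, -0.017]}, {"xyz": [0, -0.042, -0.017]}, {"xyz": [0, -0.042, -0.017]}, {"xyz": [0, -0.042, -0.017]}, {"xyz": [0, -0.042, -0.017]}, {"xyz": [0, -0.042, -0.017]}, {"xyz": [0, -0.042, -0.017]}, {"xyz": [0, -0.042, -0.017]}, {"xyz": [0, -0.042, -0.017]}, {"xyz": [0, -0.042, -0.017]}, {"xyz": [0, 0, 0]}]}}

```text
schema error: expected keys xyz, roll
```

Request:
{"method": "send_rows", "body": {"rows": [{"xyz": [-0.012, -0.02, -0.038], "roll": 0}, {"xyz": [-0.012, -0.02, -0.038], "roll": 0}, {"xyz": [-0.012, -0.02, -0.038], "roll": 0}, {"xyz": [-0.012, -0.02, -0.038], "roll": 0}, {"xyz": [-0.012, -0.02, -0.038], "roll": 0}, {"xyz": [-0.012, -0.02, -0.038], "roll": 0}, {"xyz": [-0.012, -0.02, -0.038], "roll": 0}, {"xyz": [-0.012, -0.02, -0.038], "roll": 0}, {"xyz": [-0.012, -0.02, -0.038], "roll": 0}, {"xyz": [-0.012, -0.02, -0.038], "roll": 0}, {"xyz": [-0.012, -0.02, -0.038], "roll": 0}], "fingers": -1}}

```text
clock: 1.2
eef_pos: [0.5517, -0.3536, 0.3633]
tcp_rot: [[-0.001, 0.302, -0.953], [0.0, -0.953, -0.302], [-1.0, -0.001, 0.001]]
force: [1.0, -1.2, 0.1]
grip_width: 0.998
```

Request:
{"method": "send_rows", "body": {"rows": [{"xyz": [0, -0.042, -0.017], "roll": 0}, {"xyz": [0, -0.042, -0.017], "roll": 0}, {"xyz": [0, -0.042, -0.017], "roll": 0}, {"xyz": [0, -0.042, -0.017], "roll": 0}, {"xyz": [0, -0.042, -0.017], "roll": 0}, {"xyz": [0, -0.042, -0.017], "roll": 0}, {"xyz": [0, -0.042, -0.017], "roll": 0}, {"xyz": [0, -0.042, -0.017], "roll": 0}, {"xyz": [0, -0.042, -0.017], "roll": 0}, {"xyz": [0, -0.042, -0.017], "roll": 0}, {"xyz": [0, -0.042, -0.017], "roll": 0}, {"xyz": [0, -0.042, -0.017], "roll": 0}, {"xyz": [0, 0, 0], "roll": 0}]}}

```text
clock: 2.5
eef_pos: [0.5914, 0.1966, 0.3629]
tcp_rot: [[-0.001, 0.314, -0.949], [0.006, -0.949, -0.314], [-1.0, -0.006, -0.001]]
force: [-0.5, 0.7, 0.9]
grip_width: 0.998
```

Request:
{"method": "send_rows", "body": {"rows": [{"xyz": [0, 0, 0], "roll": -0.115}, {"xyz": [0, 0, 0], "roll": -0.115}, {"xyz": [0, 0, 0], "roll": -0.115}, {"xyz": [0, 0, 0], "roll": -0.112}, {"xyz": [0.03, -0.01, -0.022], "roll": 0}, {"xyz": [0.03, -0.01, -0.022], "roll": 0}, {"xyz": [0.03, -0.01, -0.022], "roll": 0}, {"xyz": [0, 0, 0], "roll": 0}, {"xyz": [0, 0, 0], "roll": 0}]}}

```text
clock: 3.4
eef_pos: [0.6196, 0.2537, 0.2722]
tcp_rot: [[-0.002, 0.692, -0.722], [-0.002, -0.722, -0.692], [-1.0, -0.001, 0.003]]
force: [-0.8, 0.3, 1.0]
grip_width: 1.003
```

Run:
```python
from h import *
s=ctrl.get_state();c=vision.calibration("wrist")
im=vision.snapshot("wrist");cv2.imwrite("pics/w1.png",im[:,:,::-1]);np.save("w1.npy",c,allow_pickle=True)
print(s["eef_pos"],s["tcp_rot"],s["joint_positions"],c)
```

```text
[0.61957791 0.25365872 0.27216376] [[-2.45120208e-03  6.92170063e-01 -7.21730279e-01]
 [-1.57002591e-03 -7.21734221e-01 -6.92168512e-01]
 [-9.99995763e-01 -5.63509663e-04  2.85584136e-03]] [-14.16634131  28.44913159 -17.50688267  96.89884392   9.92404486
  56.34320148 -81.42751055] {'intrinsics': array([[297.31863964,   0.        , 255.53455452],
       [  0.        , 297.31863964, 192.58215243],
       [  0.        ,   0.        ,   1.        ]]), 'camera_from_world': array([[ 6.91806441e-01, -7.22082914e-01,  3.36334852e-04,
        -2.44708980e-01],
       [-6.86717161e-01, -6.57779425e-01,  3.09428132e-01,
         5.37963074e-01],
       [-2.23211533e-01, -2.14295342e-01, -9.50922772e-01,
         6.11477967e-01],
       [ 0.00000000e+00,  0.00000000e+00,  0.00000000e+00,
         1.00000000e+00]])}
```

View pics/w1.png

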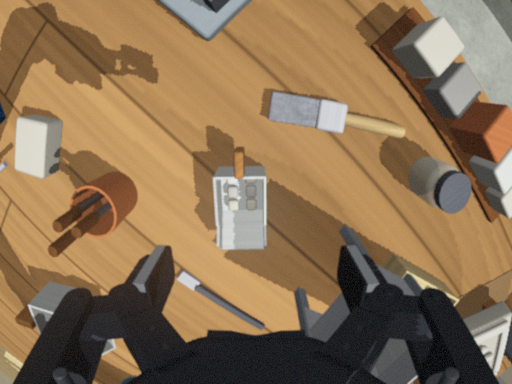

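The wrist view shows the small scoop (215–267, 166–250) with all six stones in it. Its handle is at (239,149–178), the back-wall corners at (214,167) and (266,166), and the lip corners at (218,249) and (266,248).

Run:
```python
from h import *
np.set_printoptions(precision=4,suppress=True)
c=np.load("w1.npy",allow_pickle=True).item()
t=lambda c:(c[0]/5+165-.4,c[1]/5+130-.4)
s=lambda c:(c[0]/4+150-.4,c[1]/4+165-.4)
D={"b1":((68,248),(680,478),(214,167)),"b2":((128,187),(583,502),(266,166)),"l1":((187,357),(640,356),(218,249)),"l2":((240,297),(550,370),(266,248))}
q={}
for k,(a,b,w) in D.items():
    print(k,*tri([ray("top",t(a)),ray("scene",s(b)),ray("wrist",w,c)]),plane("wrist",w,.058 if k[0]=="b" else .037,c))
    q[k]=plane("wrist",w,.058 if k[0]=="b" else .037,c)
h=plane("wrist",(239,149),.068,c); print("handle far end",h)
b=(q["b1"]+q["b2"])/2;l=(q["l1"]+q["l2"])/2
u=(b-l)[:2]; print(np.linalg.norm(u),np.degrees(np.arctan2(u[1],u[0])),np.linalg.norm(q["b1"]-q["b2"]))
im=cv2.imread("pics/w1.png");cv2.imwrite("pics/w1c.png",cv2.resize(im[135:260,190:290],None,fx=4.8,fy=4.8,interpolation=cv2.INTER_CUBIC))
```

```text
b1 [0.5734 0.282  0.0555] 0.007980755911356214 [0.5799 0.288  0.058 ]
b2 [0.6193 0.2362 0.0492] 0.006265869067152157 [0.6251 0.2422 0.058 ]
l1 [0.4893 0.2026 0.0374] 0.00836977465137158 [0.4865 0.2028 0.037 ]
l2 [0.5358 0.1572 0.0389] 0.004044344930918492 [0.5362 0.154  0.037 ]
handle far end [0.6193 0.2815 0.068 ]
0.12581009833918658 43.59030191149924 0.06436970014898402
```

View pics/w1c.png

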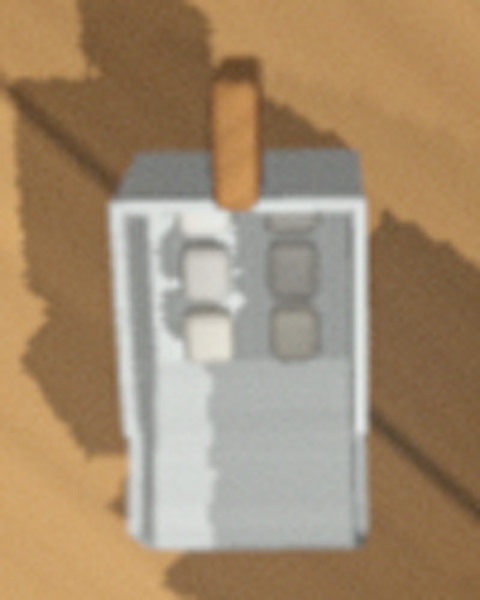

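The enlarged crop shows the back-wall top edge at crop y 203 (full row 177), handle top from (239.4,151) to (239.4,178), and the lip at row 248.8. My first back-wall reading was of its foot, so I'm redoing the numbers.

Run:
```python
from h import *
np.set_printoptions(precision=4,suppress=True)
c=np.load("w1.npy",allow_pickle=True).item()
t=lambda c:(c[0]/5+165-.4,c[1]/5+130-.4)
s=lambda c:(c[0]/4+150-.4,c[1]/4+165-.4)
w=lambda p:(p[0]/4.8+190-.4,p[1]/4.8+135-.4)
D={"b1":((68,248),(680,478),(110,203),.058),"b2":((128,187),(583,502),(365,203),.058),"l1":((187,357),(640,356),(130,548),.037),"l2":((240,297),(550,370),(362,548),.037)}
q={}
for k,(a,b,p,z) in D.items():
    q[k]=plane("wrist",w(p),z,c)
    print(k,*tri([ray("top",t(a)),ray("scene",s(b)),ray("wrist",w(p),c)]),q[k])
f=plane("wrist",w((237,78)),.068,c);n=plane("wrist",w((237,207)),.068,c)
b=(q["b1"]+q["b2"])/2;l=(q["l1"]+q["l2"])/2
u=(b-l)[:2];L=np.linalg.norm(u);u/=L; print("handle",f,n,"mid",(f+n)/2,"from back",b[:2]+.016*u, "len",L,"yaw",np.degrees(np.arctan2(u[1],u[0])))
s=ctrl.get_state();R=s["tcp_rot"];
g=b[:2]+.024*u; print("grip x=58:",g,"move in tool axes", R.T@(np.r_[g,.04-.019]-s["eef_pos"]))
```

```text
b1 [0.5705 0.2795 0.0604] 0.0029553154316525818 [0.5691 0.2809 0.058 ]
b2 [0.6162 0.2333 0.0547] 0.002079254234081036 [0.6149 0.2328 0.058 ]
l1 [0.4889 0.2031 0.0372] 0.009010958276579167 [0.4855 0.2044 0.037 ]
l2 [0.5352 0.1573 0.0394] 0.00383601953877324 [0.5343 0.1541 0.037 ]
handle [0.6177 0.28   0.068 ] [0.5935 0.2575 0.068 ] mid [0.6056 0.2688 0.068 ] from back [0.6036 0.2679] len 0.11297038018806363 yaw 43.40591451203962
grip x=58: [0.6094 0.2734] move in tool axes [ 0.2525 -0.0224 -0.0062]
```

Request:
{"method": "send_rows", "body": {"rows": [{"xyz": [0, -0.011, -0.004], "roll": 0}, {"xyz": [0.02, -0.011, -0.004], "roll": 0}, {"xyz": [0.04, 0, 0], "roll": 0}, {"xyz": [0.04, 0, 0], "roll": 0}, {"xyz": [0.04, 0, 0], "roll": 0}, {"xyz": [0.04, 0, 0], "roll": 0}, {"xyz": [0.04, 0, 0], "roll": 0}, {"xyz": [0.02, 0, 0], "roll": 0}, {"xyz": [0.015, 0, 0], "roll": 0}, {"xyz": [0, 0, 0], "roll": 0}, {"xyz": [0, 0, 0], "roll": 0}]}}

```text
clock: 4.55
eef_pos: [0.6117, 0.2762, 0.0197]
tcp_rot: [[0.002, 0.692, -0.722], [0.001, -0.722, -0.692], [-1.0, 0.001, -0.002]]
force: [0.9, 0.3, 0.4]
grip_width: 1.001
```

Request:
{"method": "send_rows", "body": {"rows": [{"xyz": [0, 0, 0], "roll": 0}, {"xyz": [0, 0, 0], "roll": 0}, {"xyz": [0, 0, 0], "roll": 0}, {"xyz": [0, 0, 0], "roll": 0}, {"xyz": [0, 0, 0], "roll": 0}, {"xyz": [0, 0, 0], "roll": 0}, {"xyz": [0, 0, 0], "roll": 0}, {"xyz": [0, 0, 0], "roll": 0}, {"xyz": [0, 0, 0], "roll": 0}, {"xyz": [0, 0, 0], "roll": 0}], "fingers": 1, "grip_force": 120}}

```text
clock: 5.55
eef_pos: [0.6109, 0.2756, 0.0187]
tcp_rot: [[0.0, 0.692, -0.722], [-0.0, -0.722, -0.692], [-1.0, 0.0, -0.0]]
force: [0.4, -1.4, 4.7]
grip_width: 0.125
```

Request:
{"method": "send_rows", "body": {"rows": [{"xyz": [-0.005, 0, 0], "roll": 0}, {"xyz": [-0.01, 0, 0], "roll": 0}, {"xyz": [-0.02, 0, 0], "roll": 0}, {"xyz": [-0.025, 0, 0], "roll": 0}, {"xyz": [-0.03, 0, 0], "roll": 0}, {"xyz": [-0.03, 0, 0], "roll": 0}, {"xyz": [-0.03, 0, 0], "roll": 0}, {"xyz": [-0.03, 0, 0], "roll": 0}, {"xyz": [-0.03, 0, 0], "roll": 0}, {"xyz": [-0.03, 0, 0], "roll": 0}, {"xyz": [-0.03, 0, 0], "roll": 0}, {"xyz": [-0.025, 0, 0], "roll": 0}, {"xyz": [-0.02, 0, 0], "roll": 0}, {"xyz": [-0.01, 0, 0], "roll": 0}, {"xyz": [0, 0, 0], "roll": 0}, {"xyz": [0, 0, 0], "roll": 0}]}}

```text
clock: 7.15
eef_pos: [0.61, 0.2752, 0.3421]
tcp_rot: [[-0.002, 0.692, -0.722], [-0.001, -0.722, -0.692], [-1.0, -0.0, 0.002]]
force: [-0.2, -0.8, -3.3]
grip_width: 0.125
```

Run:
```python
from h import *
np.set_printoptions(precision=4,suppress=True)
w=vision.snapshot("wrist")[:,:,::-1];im=vision.snapshot("scene")[:,:,::-1]
a=cv2.resize(im[120:320,200:360],(480,600),interpolation=cv2.INTER_CUBIC)
b=cv2.resize(w[60:300,170:340],(320,452))
o=np.zeros((600,800,3),np.uint8);o[:,:480]=a;o[:452,480:]=b;cv2.imwrite("pics/l1.png",o)
s=ctrl.get_state();print(s["eef_pos"],s["force"],s["moment"])
```

```text
[0.6099 0.275  0.3414] [ 0.1676  0.043  -2.4291] [ 0.1017 -0.0797 -0.0601]
```

View pics/l1.png

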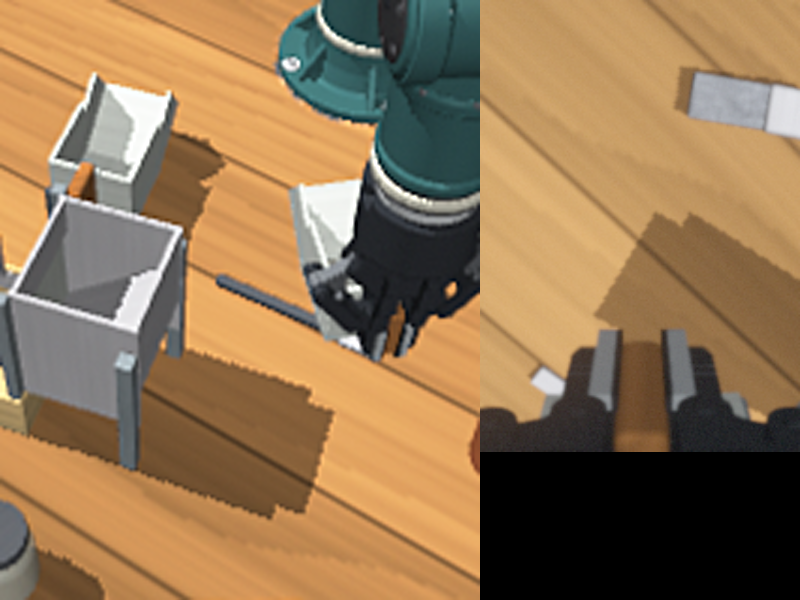

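The scoop hangs level with the stones in it. The measured moment of 0.13 N m equals its weight times the lever, so I can use the moment as a tilt sensor. Next I turn it to the hopper's yaw and carry it over the mouth.

Request:
{"method": "send_rows", "body": {"rows": [{"xyz": [0, 0, 0], "roll": -0.07}, {"xyz": [0, 0, 0], "roll": -0.12}, {"xyz": [0, 0, 0], "roll": -0.13}, {"xyz": [0, 0, 0], "roll": -0.13}, {"xyz": [0, 0, 0], "roll": -0.13}, {"xyz": [0, 0, 0], "roll": -0.13}, {"xyz": [0, 0, 0], "roll": -0.13}, {"xyz": [0, 0, 0], "roll": -0.13}, {"xyz": [0, 0, 0], "roll": -0.07}, {"xyz": [0, 0, 0], "roll": 0}, {"xyz": [0, 0, 0], "roll": 0}]}}

```text
clock: 8.35
eef_pos: [0.6103, 0.2753, 0.3421]
tcp_rot: [[-0.002, 0.973, 0.229], [-0.001, 0.229, -0.973], [-1.0, -0.002, 0.0]]
force: [-0.5, 0.8, -2.4]
grip_width: 0.125
```

Request:
{"method": "send_rows", "body": {"rows": [{"xyz": [0, -0.004, 0.01], "roll": 0}, {"xyz": [0, -0.008, 0.018], "roll": 0}, {"xyz": [0, -0.011, 0.026], "roll": 0}, {"xyz": [0, -0.011, 0.026], "roll": 0}, {"xyz": [0, -0.011, 0.026], "roll": 0}, {"xyz": [0, -0.011, 0.026], "roll": 0}, {"xyz": [0, -0.011, 0.026], "roll": 0}, {"xyz": [0, -0.011, 0.026], "roll": 0}, {"xyz": [0, -0.008, 0.018], "roll": 0}, {"xyz": [0, -0.005, 0.01], "roll": 0}, {"xyz": [0, 0, 0], "roll": 0}, {"xyz": [0, 0, 0], "roll": 0}, {"xyz": [0, 0, 0], "roll": 0}]}}

```text
clock: 9.65
eef_pos: [0.5712, 0.0502, 0.3435]
tcp_rot: [[0.001, 0.972, 0.233], [0.001, 0.233, -0.972], [-1.0, 0.001, -0.001]]
force: [0.1, 0.3, -1.8]
grip_width: 0.122
```

Run:
```python
from h import *
np.set_printoptions(precision=4,suppress=True)
s=ctrl.get_state();print(s["eef_pos"],s["tcp_rot"],s["force"],s["moment"],s["tcp_rot"].T@s["moment"])
```

```text
[0.5712 0.0502 0.3435] [[ 0.0005  0.9724  0.2332]
 [ 0.0012  0.2332 -0.9724]
 [-1.      0.0008 -0.001 ]] [ 0.1319  0.325  -1.7893] [ 0.126   0.0033 -0.0502] [0.0503 0.1232 0.0262]
```

Request:
{"method": "send_rows", "body": {"rows": [{"xyz": [0.01, 0, 0.002], "roll": 0}, {"xyz": [0.015, 0, 0.001], "roll": 0}, {"xyz": [0.008, 0, 0], "roll": 0}, {"xyz": [0, 0, 0], "roll": 0}, {"xyz": [0, 0, 0], "roll": 0}]}}

```text
clock: 10.15
eef_pos: [0.5719, 0.0459, 0.3101]
tcp_rot: [[-0.0, 0.973, 0.232], [0.0, 0.232, -0.973], [-1.0, -0.0, -0.0]]
force: [0.1, -0.9, -3.1]
grip_width: 0.122
```

Request:
{"method": "send_rows", "body": {"rows": [{"xyz": [0, 0, 0], "roll": 0}, {"xyz": [0, 0, 0], "roll": 0}, {"xyz": [0, 0, 0], "roll": 0}, {"xyz": [0, 0, 0], "roll": 0}, {"xyz": [0, 0, 0], "roll": 0}, {"xyz": [0, 0, 0], "roll": 0}], "grip_force": 20}}

```text
clock: 10.75
eef_pos: [0.5718, 0.0454, 0.3103]
tcp_rot: [[0.0, 0.973, 0.231], [-0.0, 0.231, -0.973], [-1.0, 0.0, 0.0]]
force: [-0.5, -0.0, -2.6]
grip_width: 0.124
```

```bash
cat > st.py <<'E'
from h import *
np.set_printoptions(precision=4,suppress=True)
a=[]
s=ctrl.get_state();print(s["clock"],s["eef_pos"],s["force"],s["tcp_rot"].T@s["moment"],s["grip_width"])
E
python3 st.py
```

```text
10.75 [0.5718 0.0454 0.3103] [-0.5212 -0.0309 -2.5999] [ 0.0313  0.0873 -0.0315] 0.12353179765127469
```

Run:
```python
from h import *
np.set_printoptions(precision=4,suppress=True)
for i in range(5):
    im=vision.snapshot("scene")[:,:,::-1];s=ctrl.get_state();print(s["clock"],s["force"],s["tcp_rot"].T@s["moment"])
w=vision.snapshot("top")[:,:,::-1]
a=cv2.resize(im[60:260,180:340],(480,600),interpolation=cv2.INTER_CUBIC)
b=cv2.resize(w[110:230,190:290],(320,384),interpolation=cv2.INTER_CUBIC)
o=np.zeros((600,800,3),np.uint8);o[:,:480]=a;o[:384,480:]=b;cv2.imwrite("pics/l2.png",o)
```

```text
10.8 [-0.0547 -0.3346 -2.3704] [-0.0845  0.1235  0.0102]
10.85 [ 0.1843 -0.1968 -2.6756] [-0.041   0.1229  0.0127]
10.9 [ 0.3336  0.1178 -2.591 ] [ 0.0395  0.093  -0.0487]
10.95 [-0.1099  0.7108 -2.5933] [0.0234 0.1542 0.0026]
11.0 [-0.056   0.3475 -2.3711] [0.0052 0.0769 0.0027]
```

View pics/l2.png

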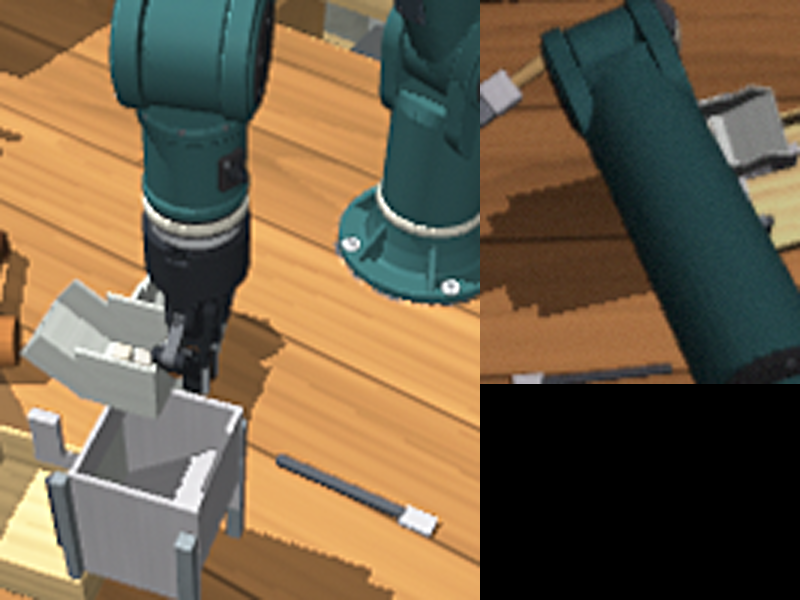

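The scoop is still about level over the hopper at 20 N, since friction at the pads holds it. I'll ease the grip further with a finger target only just inside the handle's thickness. Rotation will slip long before the weight does.

Request:
{"method": "send_rows", "body": {"rows": [{"xyz": [0, 0, 0], "roll": 0}, {"xyz": [0, 0, 0], "roll": 0}, {"xyz": [0, 0, 0], "roll": 0}], "fingers": 0.84, "grip_force": 20}}

```text
clock: 11.35
eef_pos: [0.5718, 0.0454, 0.3103]
tcp_rot: [[-0.0, 0.973, 0.231], [-0.0, 0.231, -0.973], [-1.0, -0.0, -0.0]]
force: [0.0, 0.1, -2.3]
grip_width: 0.124
```

```bash
cat > st.py <<'E'
from h import *
np.set_printoptions(precision=4,suppress=True)
a=[]
for i in range(4):
    im=vision.snapshot("scene")[:,:,::-1];s=ctrl.get_state();a.append(np.r_[s["force"],s["tcp_rot"].T@s["moment"]])
print(s["clock"],s["eef_pos"],s["grip_width"],np.mean(a,0))
# scoop's aluminium blob in front region, scene view
g=im.astype(int);m=((g.max(2)-g.min(2)<22)&(g.mean(2)>110)).astype(np.uint8)[130:200,180:262]
ys,xs=np.nonzero(m);print("blob",len(xs),xs.min()+180,xs.mean()+180,ys.min()+130,ys.mean()+130)
cv2.imwrite("pics/s_%.2f.png"%s["clock"],im)
E
python3 st.py
```

```text
11.55 [0.5718 0.0454 0.3103] 0.12356593598405731 [ 0.3032  0.439  -2.5636 -0.0318  0.083  -0.0196]
blob 1908 187 220.5272536687631 130 174.58909853249475
```

Request:
{"method": "send_rows", "body": {"rows": [{"xyz": [0, 0, 0], "roll": 0}, {"xyz": [0, 0, 0], "roll": 0}, {"xyz": [0, 0, 0], "roll": 0}], "fingers": 0.78}}

```text
clock: 11.85
eef_pos: [0.5718, 0.0455, 0.3103]
tcp_rot: [[-0.0, 0.973, 0.231], [0.0, 0.231, -0.973], [-1.0, -0.0, -0.0]]
force: [0.1, 0.1, -2.8]
grip_width: 0.127
```

```bash
python3 st.py
```

```text
12.05 [0.5718 0.0454 0.3103] 0.12327418378364988 [-0.2028 -0.2879 -2.1971  0.0179  0.0688  0.0365]
blob 1904 187 220.52731092436974 130 174.61817226890756
```

Request:
{"method": "send_rows", "body": {"rows": [{"xyz": [0, 0, 0], "roll": 0}, {"xyz": [0, 0, 0], "roll": 0}], "fingers": 0.765}}

```text
clock: 12.25
eef_pos: [0.5718, 0.0454, 0.3103]
tcp_rot: [[-0.0, 0.973, 0.231], [-0.0, 0.231, -0.973], [-1.0, -0.0, 0.0]]
force: [-1.2, -0.3, -1.8]
grip_width: 0.123
```

```bash
python3 st.py
```

```text
12.45 [0.5718 0.0455 0.3103] 0.12091023744932647 [-0.0084  0.0481 -2.2144  0.0026  0.101  -0.0009]
blob 1906 187 220.53515215110178 130 174.57502623294857
```

Request:
{"method": "send_rows", "body": {"rows": [{"xyz": [0, 0, 0], "roll": 0}, {"xyz": [0, 0, 0], "roll": 0}], "fingers": 0.76}}

```text
clock: 12.65
eef_pos: [0.5718, 0.0454, 0.3103]
tcp_rot: [[-0.0, 0.973, 0.231], [0.0, 0.231, -0.973], [-1.0, -0.0, -0.0]]
force: [0.0, 0.4, -2.7]
grip_width: 0.124
```

```bash
python3 st.py
```

```text
12.85 [0.5718 0.0454 0.3103] 0.12224224075606 [-0.0586  0.2468 -2.2502  0.0152  0.1242 -0.0168]
blob 1905 187 220.55538057742783 130 174.62047244094487
```

Request:
{"method": "send_rows", "body": {"rows": [{"xyz": [0, 0, 0], "roll": 0}, {"xyz": [0, 0, 0], "roll": 0}], "fingers": 0.756}}

```text
clock: 13.05
eef_pos: [0.5718, 0.0455, 0.3103]
tcp_rot: [[-0.0, 0.973, 0.231], [-0.0, 0.231, -0.973], [-1.0, -0.0, 0.0]]
force: [0.6, 0.1, -1.9]
grip_width: 0.127
```

```bash
python3 st.py
```

```text
13.25 [0.5718 0.0454 0.3103] 0.12711125741856363 [-0.3372 -0.0875 -2.2479  0.024   0.1252  0.0164]
blob 1904 187 220.53046218487395 130 174.59821428571428
```

```bash
sed -i 's/range(4)/range(1)/' st.py
```

Request:
{"method": "send_rows", "body": {"rows": [{"xyz": [0, 0, 0], "roll": 0}, {"xyz": [0, 0, 0], "roll": 0}], "fingers": 0.752}}

```text
clock: 13.45
eef_pos: [0.5718, 0.0454, 0.3103]
tcp_rot: [[-0.0, 0.973, 0.231], [-0.0, 0.231, -0.973], [-1.0, -0.0, 0.0]]
force: [-0.1, 0.5, -2.7]
grip_width: 0.131
```

```bash
python3 st.py
```

```text
13.5 [0.5718 0.0454 0.3103] 0.12674348178648584 [-0.4294 -0.0624 -2.6782 -0.0019  0.1177  0.0132]
blob 1903 187 220.55333683657383 130 174.62059905412508
```

Request:
{"method": "send_rows", "body": {"rows": [{"xyz": [0, 0, 0], "roll": 0}, {"xyz": [0, 0, 0], "roll": 0}], "fingers": 0.749}}

```text
clock: 13.7
eef_pos: [0.5718, 0.0454, 0.3103]
tcp_rot: [[0.0, 0.973, 0.231], [0.0, 0.231, -0.973], [-1.0, 0.0, -0.0]]
force: [-0.5, -0.6, -2.7]
grip_width: 0.126
```

```bash
python3 st.py
```

```text
13.75 [0.5718 0.0454 0.3103] 0.12603371639432737 [ 0.7607  0.8672 -3.0025 -0.0776  0.1199  0.0262]
blob 1905 187 220.5469816272966 130 174.64304461942257
```

Request:
{"method": "send_rows", "body": {"rows": [{"xyz": [0, 0, 0], "roll": 0}, {"xyz": [0, 0, 0], "roll": 0}], "fingers": 0.746}}

```text
clock: 13.95
eef_pos: [0.5718, 0.0454, 0.3103]
tcp_rot: [[-0.0, 0.973, 0.231], [0.0, 0.231, -0.973], [-1.0, -0.0, -0.0]]
force: [0.3, 0.7, -1.0]
grip_width: 0.133
```

```bash
python3 st.py
```

```text
14.0 [0.5718 0.0454 0.3103] 0.13366360165080182 [-0.0571 -0.169  -2.8141  0.0293  0.0786  0.0201]
blob 1906 187 220.55403987408184 130 174.6211962224554
```

Request:
{"method": "send_rows", "body": {"rows": [{"xyz": [0, 0, 0], "roll": 0}, {"xyz": [0, 0, 0], "roll": 0}], "fingers": 0.743}}

```text
clock: 14.2
eef_pos: [0.5718, 0.0454, 0.3103]
tcp_rot: [[-0.0, 0.973, 0.231], [-0.0, 0.231, -0.973], [-1.0, -0.0, 0.0]]
force: [-0.2, 0.7, -2.8]
grip_width: 0.133
```

```bash
python3 st.py
```

```text
14.25 [0.5718 0.0454 0.3103] 0.1290580503699632 [ 0.1731  0.1582 -3.0804 -0.0009  0.1156 -0.0411]
blob 1903 187 220.52023121387282 130 174.66158696794534
```

Request:
{"method": "send_rows", "body": {"rows": [{"xyz": [0, 0, 0], "roll": 0}, {"xyz": [0, 0, 0], "roll": 0}], "fingers": 0.74}}

```text
clock: 14.45
eef_pos: [0.5718, 0.0454, 0.3103]
tcp_rot: [[-0.0, 0.973, 0.231], [-0.0, 0.231, -0.973], [-1.0, -0.0, 0.0]]
force: [0.0, -0.2, -1.5]
grip_width: 0.131
```

```bash
python3 st.py
```

```text
14.5 [0.5718 0.0455 0.3103] 0.13768955722108545 [ 0.231   0.6265 -2.5205 -0.046   0.1122 -0.0068]
blob 1908 187 220.5676100628931 130 174.65408805031447
```

Request:
{"method": "send_rows", "body": {"rows": [{"xyz": [0, 0, 0], "roll": 0}, {"xyz": [0, 0, 0], "roll": 0}], "fingers": 0.737}}

```text
clock: 14.7
eef_pos: [0.5718, 0.0454, 0.3103]
tcp_rot: [[-0.0, 0.973, 0.231], [-0.0, 0.231, -0.973], [-1.0, -0.0, 0.0]]
force: [-0.5, -0.4, -2.6]
grip_width: 0.139
```

```bash
python3 st.py
```

```text
14.75 [0.5718 0.0454 0.3103] 0.13324840092251444 [ 0.3963 -0.3263 -2.4132 -0.0023  0.1302  0.0173]
blob 1905 187 220.5511811023622 130 174.6482939632546
```

Request:
{"method": "send_rows", "body": {"rows": [{"xyz": [0, 0, 0], "roll": 0}, {"xyz": [0, 0, 0], "roll": 0}], "fingers": 0.734}}

```text
clock: 14.95
eef_pos: [0.5718, 0.0455, 0.3103]
tcp_rot: [[-0.0, 0.973, 0.231], [0.0, 0.231, -0.973], [-1.0, -0.0, -0.0]]
force: [0.6, 0.5, -2.2]
grip_width: 0.137
```

```bash
python3 st.py
```

```text
15.0 [0.5718 0.0455 0.3103] 0.13827661748397313 [ 0.6756  0.1741 -1.9814  0.008   0.1138 -0.0014]
blob 1899 187 220.5666140073723 130 174.54765666140074
```

Request:
{"method": "send_rows", "body": {"rows": [{"xyz": [0, 0, 0], "roll": 0}, {"xyz": [0, 0, 0], "roll": 0}], "fingers": 0.731}}

```text
clock: 15.2
eef_pos: [0.5718, 0.0455, 0.3103]
tcp_rot: [[0.0, 0.973, 0.231], [-0.0, 0.231, -0.973], [-1.0, 0.0, 0.0]]
force: [0.1, 0.4, -2.7]
grip_width: 0.134
```

```bash
python3 st.py
```

```text
15.25 [0.5718 0.0455 0.3103] 0.1346840694415947 [ 0.2737  0.8795 -1.7321 -0.0229  0.1083  0.0487]
blob 1899 187 220.58767772511848 130 174.55292259083728
```

Request:
{"method": "send_rows", "body": {"rows": [{"xyz": [0, 0, 0], "roll": 0}, {"xyz": [0, 0, 0], "roll": 0}], "fingers": 0.728}}

```text
clock: 15.45
eef_pos: [0.5718, 0.0455, 0.3103]
tcp_rot: [[-0.0, 0.973, 0.231], [-0.0, 0.231, -0.973], [-1.0, -0.0, 0.0]]
force: [0.1, 0.2, -1.4]
grip_width: 0.139
```

```bash
python3 st.py
```

```text
15.5 [0.5718 0.0454 0.3103] 0.14065754152417453 [ 0.0204  0.4314 -2.6636 -0.0139  0.0455  0.0082]
blob 1901 187 220.62493424513414 130 174.49395055234086
```

Request:
{"method": "send_rows", "body": {"rows": [{"xyz": [0, 0, 0], "roll": 0}, {"xyz": [0, 0, 0], "roll": 0}], "fingers": 0.726}}

```text
clock: 15.7
eef_pos: [0.5718, 0.0454, 0.3103]
tcp_rot: [[0.0, 0.973, 0.231], [-0.0, 0.231, -0.973], [-1.0, 0.0, 0.0]]
force: [0.6, 0.4, -2.7]
grip_width: 0.138
```

```bash
python3 st.py
```

```text
15.75 [0.5718 0.0454 0.3103] 0.13676654835345373 [-0.3791  0.3243 -2.1717 -0.0133  0.1108 -0.0514]
blob 1903 187 220.63426169206517 130 174.51077246452968
```

Request:
{"method": "send_rows", "body": {"rows": [{"xyz": [0, 0, 0], "roll": 0}, {"xyz": [0, 0, 0], "roll": 0}], "fingers": 0.724}}

```text
clock: 15.95
eef_pos: [0.5718, 0.0455, 0.3103]
tcp_rot: [[-0.0, 0.973, 0.231], [0.0, 0.231, -0.973], [-1.0, -0.0, -0.0]]
force: [-0.7, -0.9, -2.3]
grip_width: 0.14
```

```bash
python3 st.py
```

```text
16.0 [0.5718 0.0454 0.3103] 0.13486265976978884 [ 0.491  -0.5259 -2.1588 -0.0261  0.0979  0.0033]
blob 1899 187 220.6592943654555 130 174.5434439178515
```

Request:
{"method": "send_rows", "body": {"rows": [{"xyz": [0, 0, 0], "roll": 0}, {"xyz": [0, 0, 0], "roll": 0}], "fingers": 0.722}}

```text
clock: 16.2
eef_pos: [0.5719, 0.0453, 0.3103]
tcp_rot: [[0.0, 0.973, 0.231], [-0.0, 0.231, -0.973], [-1.0, 0.0, 0.0]]
force: [0.2, -0.1, -1.5]
grip_width: 0.14
```

```bash
python3 st.py
```

```text
16.25 [0.5719 0.0453 0.3103] 0.14016848420136938 [ 0.2006  0.5309 -2.4862 -0.0091  0.0823  0.0086]
blob 1206 190 230.17910447761193 130 179.22553897180762
```

It's swinging. I'll hold this grip.

Request:
{"method": "send_rows", "body": {"rows": [{"xyz": [0, 0, 0], "roll": 0}, {"xyz": [0, 0, 0], "roll": 0}, {"xyz": [0, 0, 0], "roll": 0}]}}

```text
clock: 16.55
eef_pos: [0.5719, 0.0455, 0.3104]
tcp_rot: [[0.0, 0.973, 0.231], [-0.0, 0.231, -0.973], [-1.0, 0.0, 0.0]]
force: [-0.1, -0.5, -1.5]
grip_width: 0.14
```

```bash
sed -i 's/range(1)/range(4)/' st.py; python3 st.py
python3 - <<'E'
import cv2,glob,os
f=max(glob.glob("pics/s_*.png"),key=os.path.getmtime);im=cv2.imread(f)
cv2.imwrite("pics/v9.png",cv2.resize(im[90:260,180:330],(529,600),interpolation=cv2.INTER_CUBIC))
E
```

```text
16.75 [0.5719 0.0454 0.3104] 0.13848397003676197 [-0.2295  0.0259 -1.466  -0.019   0.0077 -0.0011]
blob 994 190 236.0010060362173 130 177.33199195171028
```

View pics/v9.png

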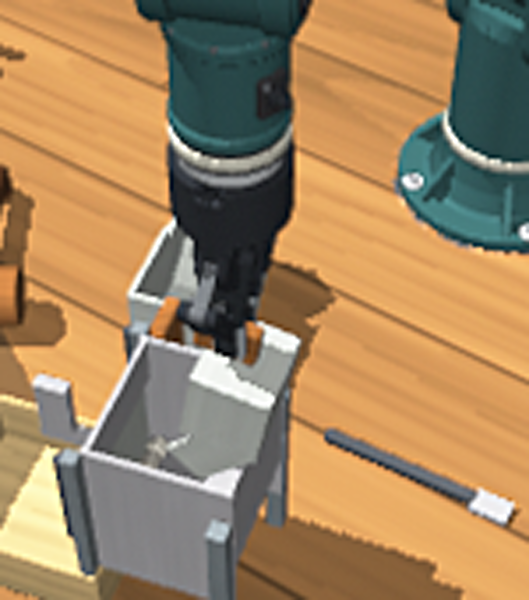

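The scoop now hangs nose-down inside the hopper (spout around (230,380) in the crop), and stones show at the outlet (165,445). I'll tighten the grip, lift clear, carry the scoop back, and count the stones from the top camera.

Request:
{"method": "send_rows", "body": {"rows": [{"xyz": [0, 0, 0], "roll": 0}, {"xyz": [0, 0, 0], "roll": 0}, {"xyz": [0, 0, 0], "roll": 0}, {"xyz": [-0.01, 0, 0], "roll": 0}, {"xyz": [-0.02, 0, 0], "roll": 0}, {"xyz": [-0.02, 0, 0], "roll": 0}, {"xyz": [-0.02, 0, 0], "roll": 0}, {"xyz": [-0.01, 0, 0], "roll": 0}, {"xyz": [0, 0.005, -0.01], "roll": 0}, {"xyz": [0, 0.01, -0.022], "roll": 0}, {"xyz": [0, 0.01, -0.025], "roll": 0}, {"xyz": [0, 0.01, -0.025], "roll": 0}, {"xyz": [0, 0.01, -0.025], "roll": 0}, {"xyz": [0, 0.005, -0.025], "roll": 0}, {"xyz": [0, 0, -0.025], "roll": 0}, {"xyz": [0, 0, -0.02], "roll": 0}, {"xyz": [0, 0, -0.01], "roll": 0}, {"xyz": [0, 0, 0], "roll": 0}, {"xyz": [0, 0, 0], "roll": 0}], "fingers": 1, "grip_force": 80}}

```text
clock: 18.65
eef_pos: [0.5775, 0.238, 0.3897]
tcp_rot: [[-0.001, 0.973, 0.23], [-0.001, 0.23, -0.973], [-1.0, -0.001, 0.001]]
force: [-0.2, -1.0, -1.7]
grip_width: 0.13
```

Request:
{"method": "send_rows", "body": {"rows": [{"xyz": [0, 0, 0], "roll": 0.07}, {"xyz": [0, 0, 0], "roll": 0.12}, {"xyz": [0, 0, 0], "roll": 0.13}, {"xyz": [0, 0, 0], "roll": 0.13}, {"xyz": [0, 0, 0], "roll": 0.13}, {"xyz": [0, 0, 0], "roll": 0.13}, {"xyz": [0, 0, 0], "roll": 0.13}, {"xyz": [0, 0, 0], "roll": 0.13}, {"xyz": [0, 0, 0], "roll": 0.07}, {"xyz": [0, 0, 0], "roll": 0}, {"xyz": [0, 0, 0], "roll": 0}]}}

```text
clock: 19.75
eef_pos: [0.5777, 0.2376, 0.3902]
tcp_rot: [[-0.0, 0.691, -0.722], [-0.001, -0.722, -0.691], [-1.0, 0.001, 0.001]]
force: [-0.1, 0.2, -1.8]
grip_width: 0.124
```

```bash
python3 st.py
python3 - <<'E'
from h import *
t=vision.snapshot("top")[:,:,::-1];im=vision.snapshot("scene")[:,:,::-1]
o=np.zeros((600,800,3),np.uint8)
o[:400,:400]=cv2.resize(t[135:205,230:300],(400,400),interpolation=cv2.INTER_CUBIC)
o[:,400:]=cv2.resize(im[90:330,200:360],(400,600),interpolation=cv2.INTER_CUBIC)
cv2.imwrite("pics/v10.png",o)
E
```

```text
19.95 [0.5774 0.2385 0.3903] 0.12372188319755947 [-0.3831  0.1902 -1.6275 -0.0209 -0.0007 -0.0123]
blob 1292 190 235.91640866873064 145 176.17724458204333
```

View pics/v10.png

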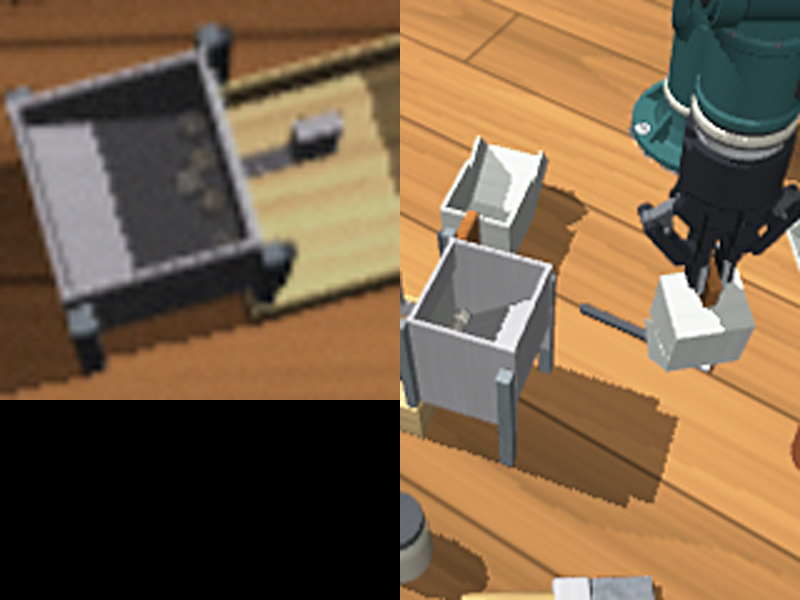

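About six stone lumps lie at the hopper outlet around (200,165) in the left crop, and none are in the tray. The measured weight fell from about 2.4 to 1.65 N, which fits six 10 g stones. Now I lower the hanging scoop until its lip touches the bench.

Request:
{"method": "send_rows", "body": {"rows": [{"xyz": [0, 0, 0.015], "roll": 0}, {"xyz": [0.02, 0, 0.02], "roll": 0}, {"xyz": [0.03, 0, 0.02], "roll": 0}, {"xyz": [0.035, 0, 0.015], "roll": 0}, {"xyz": [0.035, 0, 0.005], "roll": 0}, {"xyz": [0.035, 0, 0], "roll": 0}, {"xyz": [0.035, 0, 0], "roll": 0}, {"xyz": [0.03, 0, 0], "roll": 0}, {"xyz": [0.02, 0, 0], "roll": 0}, {"xyz": [0.01, 0, 0], "roll": 0}, {"xyz": [0, 0, 0], "roll": 0}, {"xyz": [0, 0, 0], "roll": 0}]}}

```text
clock: 21.25
eef_pos: [0.5237, 0.1872, 0.1412]
tcp_rot: [[0.001, 0.692, -0.722], [0.001, -0.722, -0.692], [-1.0, 0.001, -0.001]]
force: [-0.6, -0.5, -1.6]
grip_width: 0.121
```

Request:
{"method": "send_rows", "body": {"rows": [{"xyz": [0.004, 0, 0], "roll": 0}, {"xyz": [0.004, 0, 0], "roll": 0}, {"xyz": [0.002, 0, 0], "roll": 0}, {"xyz": [0, 0, 0], "roll": 0}]}}

```text
clock: 21.65
eef_pos: [0.523, 0.1869, 0.1302]
tcp_rot: [[-0.0, 0.692, -0.722], [-0.0, -0.722, -0.692], [-1.0, -0.0, 0.0]]
force: [0.3, -0.3, -2.1]
grip_width: 0.123
```

```bash
python3 st.py
```

```text
21.85 [0.5232 0.1871 0.1304] 0.11883007993133854 [ 0.3979  0.1903 -1.9762 -0.0354 -0.0123 -0.0087]
blob 1289 190 235.95345228859583 145 176.17377812257564
```

Request:
{"method": "send_rows", "body": {"rows": [{"xyz": [0.004, 0, 0], "roll": 0}, {"xyz": [0.004, 0, 0], "roll": 0}, {"xyz": [0.002, 0, 0], "roll": 0}, {"xyz": [0, 0, 0], "roll": 0}], "fingers": 0.76, "grip_force": 20}}

```text
clock: 22.25
eef_pos: [0.5251, 0.1887, 0.1223]
tcp_rot: [[0.004, 0.692, -0.722], [0.002, -0.722, -0.692], [-1.0, 0.001, -0.004]]
force: [-0.7, -0.1, 11.4]
grip_width: 0.124
```

Request:
{"method": "send_rows", "body": {"rows": [{"xyz": [0.003, 0, 0], "roll": 0}, {"xyz": [0.002, 0, 0], "roll": 0}, {"xyz": [0, 0, 0], "roll": 0}]}}

```text
clock: 22.55
eef_pos: [0.5296, 0.1926, 0.1206]
tcp_rot: [[0.014, 0.692, -0.721], [0.008, -0.721, -0.692], [-1.0, 0.004, -0.016]]
force: [0.3, 2.9, 24.7]
grip_width: 0.122
```

```bash
python3 st.py
```

```text
22.75 [0.5295 0.1925 0.1206] 0.12311961843202397 [ 0.7076  3.072  24.7569  0.0541  0.2173 -0.503 ]
blob 1291 190 235.95352439969017 145 176.18048024786987
```

Lip contact at TCP z ≈ 0.124, as computed. Now I move the grip point backwards and down along the arc about the lip, so the bench turns the scoop upright.

Request:
{"method": "send_rows", "body": {"rows": [{"xyz": [0, 0, -0.01], "roll": 0}, {"xyz": [0, 0, -0.01], "roll": 0}, {"xyz": [0.003, 0, -0.01], "roll": 0}, {"xyz": [0.003, 0, -0.01], "roll": 0}, {"xyz": [0, 0, 0], "roll": 0}]}}

```text
clock: 23.25
eef_pos: [0.5539, 0.2165, 0.1102]
tcp_rot: [[0.003, 0.692, -0.722], [0.002, -0.722, -0.692], [-1.0, 0.001, -0.003]]
force: [0.5, 1.0, 6.9]
grip_width: 0.119
```

```bash
python3 st.py
```

```text
23.45 [0.5536 0.2162 0.1104] 0.12230917706059798 [ 0.4103  1.6339  5.7098 -0.012   0.0607 -0.0852]
blob 1291 190 235.9380325329202 145 176.15182029434547
```

Request:
{"method": "send_rows", "body": {"rows": [{"xyz": [0.004, 0, -0.01], "roll": 0}, {"xyz": [0.005, 0, -0.01], "roll": 0}, {"xyz": [0.006, 0, -0.01], "roll": 0}, {"xyz": [0.007, 0, -0.01], "roll": 0}, {"xyz": [0, 0, 0], "roll": 0}]}}

```text
clock: 23.95
eef_pos: [0.5814, 0.2432, 0.0861]
tcp_rot: [[-0.0, 0.692, -0.722], [0.0, -0.722, -0.692], [-1.0, -0.0, 0.0]]
force: [-0.6, -1.0, 1.4]
grip_width: 0.124
```

```bash
python3 st.py
```

```text
24.15 [0.5807 0.2424 0.0868] 0.12555108142482135 [ 0.3185 -0.3514 -0.8792 -0.0132  0.0169 -0.0171]
blob 1293 190 235.92807424593968 145 176.1972157772622
```

Request:
{"method": "send_rows", "body": {"rows": [{"xyz": [0.008, 0, -0.009], "roll": 0}, {"xyz": [0.009, 0, -0.008], "roll": 0}, {"xyz": [0.009, 0, -0.006], "roll": 0}, {"xyz": [0, 0, 0], "roll": 0}]}}

```text
clock: 24.55
eef_pos: [0.601, 0.2617, 0.0615]
tcp_rot: [[0.006, 0.693, -0.721], [0.005, -0.721, -0.692], [-1.0, 0.001, -0.008]]
force: [1.4, 1.7, 3.5]
grip_width: 0.122
```

```bash
python3 st.py
```

```text
24.75 [0.5986 0.2596 0.0613] 0.12483893277545602 [ 1.2364  0.5852  1.8254  0.0068  0.2642 -0.0084]
blob 1293 190 235.88399071925755 145 176.13921113689094
```

Request:
{"method": "send_rows", "body": {"rows": [{"xyz": [0.008, 0, -0.01], "roll": 0}, {"xyz": [0.01, 0, -0.01], "roll": 0}, {"xyz": [0.012, 0, -0.01], "roll": 0}, {"xyz": [0, 0, 0], "roll": 0}]}}

```text
clock: 25.15
eef_pos: [0.6183, 0.2787, 0.0292]
tcp_rot: [[-0.003, 0.692, -0.722], [-0.002, -0.722, -0.692], [-1.0, -0.001, 0.003]]
force: [-0.2, -0.4, -1.5]
grip_width: 0.124
```

```bash
python3 st.py
```

```text
25.35 [0.6188 0.2788 0.0309] 0.1260174921697719 [ 0.1649 -0.1446 -1.3283  0.0131  0.1034 -0.0105]
blob 1292 190 235.93962848297213 145 176.1780185758514
```

Request:
{"method": "send_rows", "body": {"rows": [{"xyz": [0.008, 0, -0.004], "roll": 0}, {"xyz": [0.007, 0, -0.003], "roll": 0}, {"xyz": [0, 0, 0], "roll": 0}]}}

```text
clock: 25.65
eef_pos: [0.6249, 0.284, 0.0162]
tcp_rot: [[0.001, 0.692, -0.722], [-0.0, -0.722, -0.692], [-1.0, 0.001, -0.0]]
force: [-2.0, -0.0, 2.0]
grip_width: 0.124
```

```bash
python3 st.py;python3 - <<'E'
import cv2,glob,os
f=max(glob.glob("pics/s_*.png"),key=os.path.getmtime);im=cv2.imread(f)
cv2.imwrite("pics/v11.png",cv2.resize(im[160:320,250:390],(525,600),interpolation=cv2.INTER_CUBIC))
E
```

```text
25.85 [0.6248 0.284  0.0162] 0.12327021795001054 [-0.4369 -0.9394  1.7095  0.0019 -0.1507  0.2031]
blob 1293 190 235.91260634184067 145 176.1492652745553
```

View pics/v11.png

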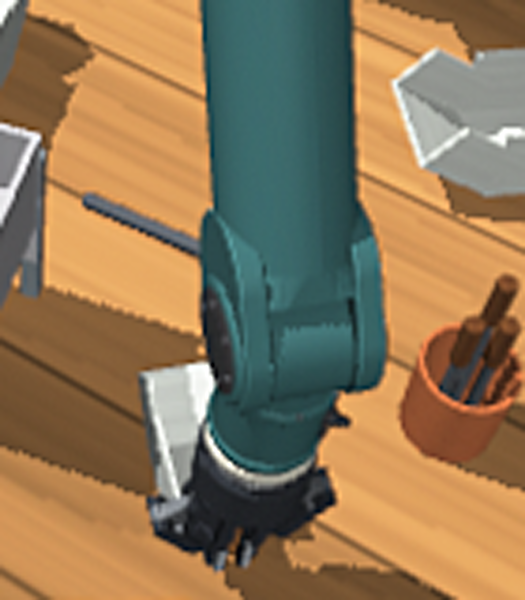

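The scoop is down and about flat, with its nose at (180,420) in the crop and the moment sign showing it pressed onto the bench. Releasing and rising.

Request:
{"method": "send_rows", "body": {"rows": [{"xyz": [0, 0, 0], "roll": 0}, {"xyz": [0, 0, 0], "roll": 0}, {"xyz": [0, 0, 0], "roll": 0}, {"xyz": [0, 0, 0], "roll": 0}, {"xyz": [0, 0, 0], "roll": 0}, {"xyz": [0, 0, 0], "roll": 0}, {"xyz": [0, 0, 0], "roll": 0}, {"xyz": [0, 0, 0], "roll": 0}], "fingers": -1}}

```text
clock: 26.65
eef_pos: [0.6242, 0.2839, 0.0163]
tcp_rot: [[0.0, 0.692, -0.722], [0.0, -0.722, -0.692], [-1.0, -0.0, -0.0]]
force: [-0.2, 0.6, -0.1]
grip_width: 1.001
```

Request:
{"method": "send_rows", "body": {"rows": [{"xyz": [-0.01, 0, 0], "roll": 0}, {"xyz": [-0.02, 0, 0], "roll": 0}, {"xyz": [-0.03, 0, 0], "roll": 0}, {"xyz": [-0.045, 0, 0], "roll": 0}, {"xyz": [-0.045, 0, 0], "roll": 0}, {"xyz": [-0.045, 0, 0], "roll": 0}, {"xyz": [-0.045, 0, 0], "roll": 0}, {"xyz": [-0.045, 0, 0], "roll": 0}, {"xyz": [-0.03, 0, 0], "roll": 0}, {"xyz": [-0.02, 0, 0], "roll": 0}, {"xyz": [0, 0, 0], "roll": 0}]}}

```text
clock: 27.75
eef_pos: [0.6256, 0.2851, 0.3563]
tcp_rot: [[0.007, 0.692, -0.722], [0.004, -0.722, -0.692], [-1.0, 0.002, -0.008]]
force: [-0.2, 0.4, 0.3]
grip_width: 1.003
```

Request:
{"method": "send_rows", "body": {"rows": [{"xyz": [0, 0, 0], "roll": -0.13}, {"xyz": [0, 0, 0], "roll": -0.13}, {"xyz": [0, 0, 0], "roll": -0.13}, {"xyz": [0, 0, 0], "roll": -0.13}, {"xyz": [0, 0, 0], "roll": -0.13}, {"xyz": [0, 0, 0], "roll": -0.13}, {"xyz": [0, 0, 0], "roll": -0.13}, {"xyz": [0, 0, 0], "roll": -0.13}, {"xyz": [0, 0, 0], "roll": 0}]}}

```text
clock: 28.65
eef_pos: [0.6235, 0.2832, 0.3497]
tcp_rot: [[-0.003, 0.973, 0.231], [-0.001, 0.231, -0.973], [-1.0, -0.003, 0.0]]
force: [-0.4, -0.1, 0.4]
grip_width: 1.003
```

Request:
{"method": "send_rows", "body": {"rows": [{"xyz": [0, -0.011, 0.037], "roll": 0}, {"xyz": [0, -0.011, 0.037], "roll": 0}, {"xyz": [0, -0.011, 0.037], "roll": 0}, {"xyz": [0, -0.011, 0.037], "roll": 0}, {"xyz": [0, -0.011, 0.037], "roll": 0}, {"xyz": [0, -0.011, 0.037], "roll": 0}, {"xyz": [0, -0.011, 0.037], "roll": 0}, {"xyz": [0, -0.011, 0.037], "roll": 0}, {"xyz": [0, -0.011, 0.037], "roll": 0}, {"xyz": [0, -0.007, 0.037], "roll": 0}, {"xyz": [0, 0, 0], "roll": 0}, {"xyz": [0, 0, 0], "roll": 0}]}}

```text
clock: 29.85
eef_pos: [0.6059, -0.1018, 0.3505]
tcp_rot: [[-0.001, 0.974, 0.226], [0.0, 0.226, -0.974], [-1.0, -0.001, -0.001]]
force: [-0.6, 0.5, -0.5]
grip_width: 0.999
```

Run:
```python
from h import *
np.set_printoptions(precision=4,suppress=True)
s=ctrl.get_state();c=vision.calibration("wrist");w=vision.snapshot("wrist")[:,:,::-1];np.save("w2.npy",c,allow_pickle=True);cv2.imwrite("pics/w2.png",w)
im=vision.snapshot("scene")[:,:,::-1]; t=vision.snapshot("top")[:,:,::-1];cv2.imwrite("pics/t2.png",t);cv2.imwrite("pics/s2.png",im)
T=c["camera_from_world"];K=c["intrinsics"]
def proj(p):
    q=T[:3,:3]@p+T[:3,3];r=np.hypot(q[0],q[1]);th=np.arctan2(r,q[2]);return K[:2,2]+K[0,0]*th*q[:2]/r
u,v=proj(np.array([.608,-.1,.205]));print(s["eef_pos"],"expected handle px",u,v)
# crop around wrist handle + scoop in scene and top
o=np.zeros((600,800,3),np.uint8)
u,v=int(u),int(v);x0=max(0,min(512-100,u-50));y0=max(0,min(384-100,v-50))
o[:400,:400]=cv2.resize(w[y0:y0+100,x0:x0+100],(400,400),interpolation=cv2.INTER_CUBIC)
o[:400,400:]=cv2.resize(im[240:310,265:335],(400,400),interpolation=cv2.INTER_CUBIC)
o[400:,:400]=cv2.resize(t[155:205,170:270],(400,200),interpolation=cv2.INTER_CUBIC)
cv2.imwrite("pics/v12.png",o);print(x0,y0)
```

```text
[ 0.6059 -0.1018  0.3505] expected handle px 259.4930049734388 177.87133543706804
209 127
```

View pics/v12.png

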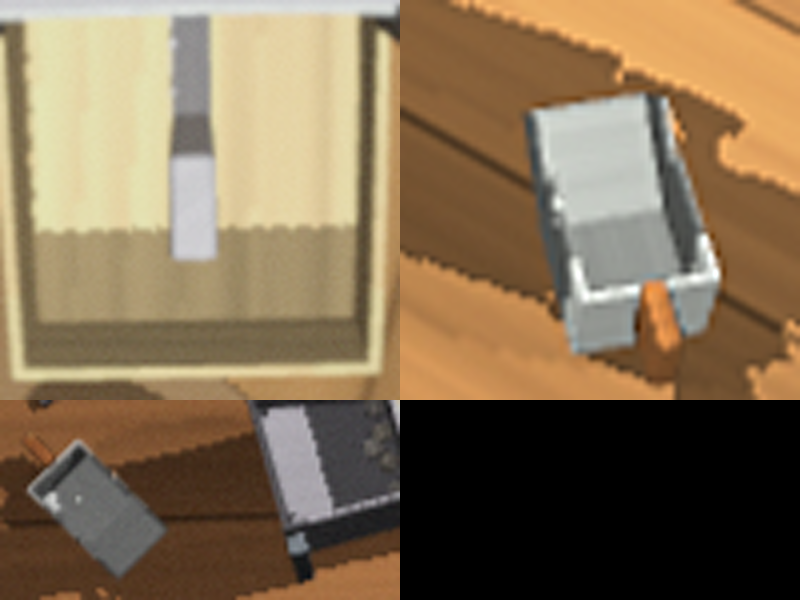

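The scoop is upright and let go, with its handle at (655,310) in the right crop. In the wrist crop the shutter handle's top face is x 171–216, y 155–260. Two small bright spots in the top crop, at (52,505) and (78,497), could be sunlight or a leftover stone. I'll check them numerically, along with the handle position.

Run:
```python
from h import *
np.set_printoptions(precision=4,suppress=True,linewidth=200)
c=np.load("w2.npy",allow_pickle=True).item()
w=lambda p:(p[0]/4+209-.4,p[1]/4+127-.4)
for z in (.205,): print("handle",plane("wrist",w((193.5,207)),z,c),"corners",plane("wrist",w((172,155)),z,c),plane("wrist",w((216,260)),z,c))
v10=(230+317/5.714-.4,135+130/5.714-.4)
print("tri",*tri([ray("top",v10),ray("wrist",w((193.5,207)),c)]))
t=cv2.imread("pics/t2.png");g=t.mean(2).astype(int);t0=cv2.imread("pics/top0.png").mean(2).astype(int)
print(g[164:200,176:212]);print("initial");print(t0[166:200,176:214])
s=cv2.cvtColor(t,cv2.COLOR_BGR2GRAY)[150:185,262:290];print("hopper outlet");print(s)
```

```text
handle [ 0.6056 -0.1011  0.205 ] corners [ 0.5974 -0.0892  0.205 ] [ 0.6144 -0.1134  0.205 ]
tri [ 0.6057 -0.1012  0.2046] 1.4716954343325153e-05
[[87 99 96 ... 89 83 87]
 [83 89 89 ... 84 86 86]
 [75 83 86 ... 85 84 89]
 ...
 [57 52 53 ... 54 54 50]
 [54 57 52 ... 59 56 56]
 [55 53 53 ... 57 56 55]]
initial
[[ 80  86  86 ...  81  78  79]
 [ 77  84  84 ...  84  78  82]
 [ 82  67  76 ...  56  59  56]
 ...
 [ 99  97  97 ...  51  49  50]
 [100  96  97 ...  51  51  49]
 [ 98 100 101 ...  49  48  52]]
hopper outlet
[[ 31  30  32  48 159 185 140 110 120 117  80  63  45  33  38  38  41  38  40  79  87 140 151 158 106  36  12  19]
 [ 35  31  27  32 120 176 141  85  54  39  36  37  43  35  39  79  88 141 151 158 165 179 181 183 162  63  14   7]
 [ 34  28  33  34  93 164 173  76  35  38  35  56  84  86 142 158 159 179 183 181 181 180 179 174 170  92  25  13]
 [ 30  33  29  32  60 161 189  89  78  89 141 153 161 162 179 183 181 180 178 176 172 165 163 161 162 121  45  19]
 [ 47  51  49  38  33 137 178 161 159 158 178 183 180 180 179 175 174 166 164 163 162 164 164 167 156 149 139  54]
 [ 70  73
[... 2741 characters left out ...]
 189 192]
 [ 65  94 102 139 149 111 115 115 100  71  61  35  33  39 114 124 123 105  66  75 172 189 190 187 189 186 185 190]
 [146 156 115 125 105  69  63  48  35  32  30  32  28  24  93 110  94  75  38 118 181 190 187 185 183 183 183 186]
 [111 104  72  61  42  30  29  30  30  34  32  31  31  28  56  57  51  31  18 156 184 186 181 182 181 183 183 186]
 [ 41  32  31  30  33  32  32  32  28  31  31  31  26  23  16  22  22  17  41 169 185 184 185 186 188 186 190 190]
 [ 35  34  29  29  33  34  32  37  34  29  30  33  26  23  21  23  24  13 108 178 188 190 190 191 189 193 191 193]
 [ 28  31  31  32  31  31  31  31  32  31  29  31  28  29  24  19  22  16 163 191 191 191 192 194 193 189 189 187]]
```

Run:
```python
import cv2,numpy as np,sys
np.set_printoptions(linewidth=220,threshold=sys.maxsize)
t=cv2.imread("pics/t2.png").mean(2).astype(int);t0=cv2.imread("pics/top0.png").mean(2).astype(int)
print(t[170:190,176:200]);print("initial scoop");print(t0[172:194,180:204]);print("hopper");print(t[148:182,250:275])
s=cv2.imread("pics/t2.png")[176:184,180:194];print(s[3:7,2:6].tolist(), s[2:5,8:12].tolist())
```

```text
[[ 51  66  66  78  66  87  74  90 138 106  72  54  37  43  82 101 101  84  78  89  87  89  91  91]
 [ 51  47  49  65  55  51  88 114  97  73  68  43  42  82 101 105 104  99  82  80  78  64  64  64]
 [ 50  46  41  46  49 115 121 100  73  68  54  44  85  99 105 106 104 104  99  83  72  66  74  50]
 [ 46  44  42  40 118 123  99  75  65  50  48  82 103 102 103 106 105 106 107 100  86  71 119  70]
 [ 46  44  43 120 123  87  68  68  52  49  86 107 106 100 106 104 108 106 107 104 101  87 115  89]
 [ 47  50 117 114  84  69  68  50  43  81 102 106 108 103 100 102 105 107 106 108 111 100  96  83]
 [ 44 116 121  82  66  68  68  47  82 104 108 107 107 109 104 104 101 102 104 109 105 106  98  83]
 [ 68 143  94  70  63  66  62  82 101 106 105 107 108 110 106 105 105 106 106 105 105 104 107 104]
 [ 61 104 123  78  65  84 156 174 123 105 102 108 103 108 105 105 105 107 104 105 105 107 109 107]
 [ 46  56 106 125  94 156 190 199 132 104 105 106 105 161 123 104 104 107 103 104 107 103 107 107]
 [ 50  48  59 106 129 161 189 195 131 109 103 104 105 139 114 106 109 105 109 104 104 109 107 104]
 [ 48  43  
[... 6375 characters left out ...]
]
 [169 170 164  94  66  66  67  66  70  97 109 140 146 157 116 126 107  70  63  48  35  31  30  32  28]
 [168 169 169  91  64  81  99 106 139 155 117 125 112 104  73  61  42  30  30  30  30  34  32  31  31]]
[[[189, 191, 191], [198, 200, 199], [132, 133, 133], [105, 105, 103]], [[188, 191, 189], [195, 195, 195], [132, 132, 131], [109, 109, 110]], [[159, 159, 158], [189, 191, 190], [177, 179, 176], [125, 124, 123]], [[105, 106, 109], [157, 160, 160], [151, 149, 150], [117, 119, 118]]] [[[103, 105, 103], [106, 108, 110], [105, 105, 106], [103, 106, 106]], [[103, 106, 106], [159, 163, 161], [122, 125, 122], [103, 105, 105]], [[104, 107, 106], [138, 141, 140], [113, 117, 113], [106, 105, 107]]]
```

Run:
```python
import cv2,numpy as np,sys
np.set_printoptions(linewidth=220,threshold=sys.maxsize)
t=cv2.imread("pics/t2.png").astype(int);t0=cv2.imread("pics/top0.png").astype(int)
print("lit stones at start",t0[179,185:188].tolist(),t0[187,193:196].tolist(),"shaded",t0[177,192:195].tolist())
print("spot",t[179,182:184].tolist())
print("hopper R-B");print((t[...,2]-t[...,0])[152:180,256:274])
```

```text
lit stones at start [[148, 156, 156], [178, 182, 186], [181, 183, 187]] [[158, 169, 177], [166, 178, 187], [165, 177, 182]] shaded [[62, 65, 67], [69, 73, 72], [79, 84, 85]]
spot [[189, 191, 191], [198, 200, 199]]
hopper R-B
[[ 0 -2 -2 -2 -1 -1 -1 -1  0 -1 -1 -3  3 11 23 20 19 26]
 [-1 -2 -2  0  1 -5 -4 -2 -1  1 -2 -3 -2  7 39 42 63 67]
 [ 0  1 -3 -1 -2 -1  2  3  4 -2 -3 -3  0 28 65 68 76 75]
 [-4  0 -3 -1 -2  8  5  4  5  5  1 -2 -1 30 71 75 78 78]
 [-4  0 -1  0 -2  6  5  8  6  5 -1  0 -4 12 66 80 78 80]
 [-4 -3  0  0 -2  2  4  9  8  4  1 -2  0  3 41 74 81 81]
 [-4 -3 -2  1  0  0  7  6  4  2 -1 -1 -2 -1 31 73 80 82]
 [-1 -1 -1 -1 -3 -1  0  0  2 -2 -1  0 -1 -1 10 67 80 79]
 [-2 -1 -1 -4 -3 -3  0 -1 -1  1  3  1 -1 -1  2 51 78 78]
 [ 1 -3 -3  2 -3 -2 -1  4 12 10 10  3  2 -1 -1 35 73 71]
 [-2  0 -2 -3 -2 -1 -1 10 11 13 11  8  1 -4 -3 11 31 28]
 [-2 -1 -2 -1 -2 -1 -1  8 13 16  9 11  1  1 -2 -3  0  1]
 [-2 -5 -1 -2 -3 -3  0  8 13 12  9  7  0  0 -3 -1  0 -1]
 [-2 -2 -2 -2 -4  4  7  6  7  7  1 -1 -1  0 -2 -2 -1 -2]
 [ 0  0 -1 -2 -1  9  8  8  7  6 -1 -2 -4 -2  0 -3 -1 49]
 [ 1 -2 -2 -1 -2  6  7  9  8  7  3  3 -2  1 -1 -3  1 41]
 [-5 -1 -3  0 -5  4  8 10  8  4 12  8  2  0 -1 -2 -1 29]
 [-2 -1 -2 -1  0 -1  2  2  3  8 12 11 11  9  2  0 -2 10]
 [ 2 -3 -1 -3  1  1  0 -2  3 12 13 12  9  8  0 -1 -5 -1]
 [-2 -1 -2 -3 -2 -2 -3 -1  4  6  9 10  8  3 -2  1 -1  1]
 [ 0 -1 -2 -1 -2  0  0 -3 -2  5  8  8  4  1 -1 -1 -3 -3]
 [-3 -4 -1 -2  0 -1 -2 -4 -1 -2  2  2  1 -1  0  0 -1 -2]
 [-1  0 -1 -2 -1  0 -3 -2 -1 -3 -2 -4 -3 -1 -1  1 -3 -7]
 [-3  0 -2 -3 -2 -2 -1 -2  0 -3 -2  0  4  4  2  3 -1 -4]
 [-3 -3 -1 -2 -2 -3 -1 -2 -3  0  0  3  8  8  7  3  1 -3]
 [-2 -1  2 -3  0 -2 -5 -4  0 -3 -2  3  5  7  4  5 -2 -3]
 [ 1 -2 -2 -1 -2 -2  0  0 -2 -4 -4  2  0 -2 -4  0 -3 -1]
 [-2 -3 -1 -4 -1  2 -1 -3 -3 -2 -3  0 -2 -2 -6 -1  1 -1]]
```

Five warm blobs (R−B > 4) are clear in the hopper, and a sixth may be merged with one of them. The bright scoop spot is neutral grey (R−B ≈ 1) and brighter than any stone, so it is more likely sunlit metal. To be sure before opening the shutter, I'll look straight down with the wrist camera.

Request:
{"method": "send_rows", "body": {"rows": [{"xyz": [0, 0, -0.03], "roll": 0}, {"xyz": [0, 0, -0.04], "roll": 0}, {"xyz": [0, 0, -0.03], "roll": 0}, {"xyz": [0, 0, 0], "roll": 0}, {"xyz": [0, 0, 0], "roll": 0}]}}

```text
clock: 30.5
eef_pos: [0.5831, -0.0009, 0.3516]
tcp_rot: [[0.0, 0.972, 0.235], [-0.0, 0.235, -0.972], [-1.0, 0.0, 0.0]]
force: [-0.7, -1.0, -0.4]
grip_width: 0.999
```

Run:
```python
from h import *
import sys
np.set_printoptions(linewidth=240,threshold=sys.maxsize)
c=vision.calibration("wrist");w=vision.snapshot("wrist")[:,:,::-1];cv2.imwrite("pics/w3.png",w)
T=c["camera_from_world"];K=c["intrinsics"]
def proj(p):
    q=T[:3,:3]@p+T[:3,3];r=np.hypot(q[0],q[1]);th=np.arctan2(r,q[2]);return (K[:2,2]+K[0,0]*th*q[:2]/r).round().astype(int)
mid=np.array([.5809,.0045]);u=np.array([-.2335,.972]);v=np.array([-.972,-.2335])
H=lambda x,y,z:np.r_[mid+(x-.058)*u+y*v,z]
for n,p in {"rimF+":H(.006,.055,.215),"rimF-":H(.006,-.055,.215),"rimB+":H(.11,.055,.215),"out+":H(.006,.055,.075),"out-":H(.006,-.055,.075),"scoop floor":np.array([.583,.245,.004])}.items(): print(n,proj(p))
q=np.array([proj(H(x,y,z)) for x,z in((.006,.075),(.06,.12)) for y in(-.055,.055)]);x0,y0=q.min(0)-2;x1,y1=q.max(0)+2
x0,y0=max(x0,0),max(y0,0);a=w.astype(int);d=(a[...,2]-a[...,0])[y0:y1,x0:x1]
print(x0,y0,w.shape);
b=cv2.GaussianBlur(d.astype(np.float32),(3,3),0);
for r in b: print("".join("#" if k>9 else "+" if k>5 else "-" if k>3 else "." for k in r))
```

```text
rimF+ [203 224]
rimF- [309 224]
rimB+ [198 123]
out+ [219 186]
out- [293 186]
scoop floor [292   7]
211 154 (384, 512, 3)
.........................................................................................
.........................................................................................
.........................................................................................
.........................................................................................
.........................................................................................
.........................................................................................
.........................................................................................
.........................................................................................
.........................................................................................
.........................................................................................
-.............................................................................
[... 1381 characters left out ...]
..................-+####++++++++++++++++++++-.........................
.....-++++++++++-.---------.........++#######++++++++++++#######+.......--++-+++--.......
.....-+++++++++++++++++++++-.......++########++++++++++++########......-++++++++++-......
....-++++###++++++++++++++++.......+##########+++++++++++########-.....-+++++++++++-.....
....-+++++++++++++++++++++++......-+##########++++++++++#########-.....-+++++++++++-.....
....-++#++++++++++++++++++++-.....++##########++++++++++#########+.....-++++++++++-......
....-++##+++++++++++++++++++-.....+############+----..-+#########+.....-++++++++++-.....-
-....++#++++++++++++++++++++-.....+############+......-+#########+.....-++++++++++--...--
```

The wrist view resolves six separate warm blobs at the outlet, so all six stones are in the hopper. Now to the shutter handle, measured at (0.606, -0.101, 0.2046).

Request:
{"method": "send_rows", "body": {"rows": [{"xyz": [0, 0, 0.033], "roll": 0}, {"xyz": [0, -0.001, 0.04], "roll": 0}, {"xyz": [0, 0, 0.03], "roll": 0}, {"xyz": [0.03, 0, 0], "roll": 0}, {"xyz": [0.04, 0, 0], "roll": 0}, {"xyz": [0.04, 0, 0], "roll": 0}, {"xyz": [0.03, 0, 0], "roll": 0}, {"xyz": [0.025, 0, 0], "roll": 0}, {"xyz": [0.02, 0, 0], "roll": 0}, {"xyz": [0, 0, 0], "roll": 0}, {"xyz": [0, 0, 0], "roll": 0}]}}

```text
clock: 31.65
eef_pos: [0.6065, -0.1047, 0.1662]
tcp_rot: [[-0.0, 0.973, 0.229], [-0.0, 0.229, -0.973], [-1.0, -0.0, 0.0]]
force: [-0.4, -0.2, 0.6]
grip_width: 0.998
```

```bash
python3 st.py
```

```text
31.85 [ 0.6073 -0.104   0.1677] 1.0033276434297682 [-0.043   0.6442 -0.215  -0.0036 -0.0041  0.0001]
blob 1357 180 233.22549742078112 145 175.41635961680177
```

Request:
{"method": "send_rows", "body": {"rows": [{"xyz": [0.002, -0.001, -0.003], "roll": 0}, {"xyz": [0, 0, 0], "roll": 0}, {"xyz": [0, 0, 0], "roll": 0}, {"xyz": [0, 0, 0], "roll": 0}, {"xyz": [0, 0, 0], "roll": 0}, {"xyz": [0, 0, 0], "roll": 0}, {"xyz": [0, 0, 0], "roll": 0}, {"xyz": [0, 0, 0], "roll": 0}, {"xyz": [0, 0, 0], "roll": 0}, {"xyz": [0, 0, 0], "roll": 0}], "fingers": 1, "grip_force": 110}}

```text
clock: 32.85
eef_pos: [0.6067, -0.1006, 0.1646]
tcp_rot: [[0.004, 0.972, 0.233], [0.0, 0.233, -0.972], [-1.0, 0.004, 0.001]]
force: [4.2, 0.3, -2.4]
grip_width: 0.127
```

```bash
python3 st.py
```

```text
33.05 [ 0.6067 -0.1006  0.1647] 0.12488417240506498 [ 4.9012  0.7218 -2.7692 -0.4779 -0.063   0.617 ]
blob 1380 180 232.69202898550725 145 175.46014492753625
```

Request:
{"method": "send_rows", "body": {"rows": [{"xyz": [-0.005, 0, 0], "roll": 0}, {"xyz": [-0.005, 0, 0], "roll": 0}, {"xyz": [-0.005, 0, 0], "roll": 0}, {"xyz": [-0.005, 0, 0], "roll": 0}, {"xyz": [-0.005, 0, 0], "roll": 0}, {"xyz": [-0.005, 0, 0], "roll": 0}, {"xyz": [-0.005, 0, 0], "roll": 0}, {"xyz": [-0.005, 0, 0], "roll": 0}, {"xyz": [-0.005, 0, 0], "roll": 0}, {"xyz": [-0.004, 0, 0], "roll": 0}, {"xyz": [0, 0, 0], "roll": 0}, {"xyz": [0, 0, 0], "roll": 0}, {"xyz": [0, 0, 0], "roll": 0}]}}

```text
clock: 34.35
eef_pos: [0.6067, -0.1005, 0.2124]
tcp_rot: [[0.004, 0.972, 0.233], [0.001, 0.233, -0.972], [-1.0, 0.004, -0.0]]
force: [9.0, 1.0, -9.4]
grip_width: 0.13
```

```bash
python3 st.py
```

```text
34.55 [ 0.6067 -0.1005  0.2124] 0.124422471245449 [ 8.092   0.7859 -8.9666 -0.4228 -0.2503  1.1786]
blob 1414 180 232.01697312588402 142 174.74893917963226
```

Request:
{"method": "send_rows", "body": {"rows": [{"xyz": [-0.002, 0, 0], "roll": 0}, {"xyz": [0, 0, 0], "roll": 0}, {"xyz": [0, 0, 0], "roll": 0}, {"xyz": [0, 0, 0], "roll": 0}, {"xyz": [0, 0, 0], "roll": 0}, {"xyz": [0, 0, 0], "roll": 0}, {"xyz": [0, 0, 0], "roll": 0}, {"xyz": [0, 0, 0], "roll": 0}, {"xyz": [0, 0, 0], "roll": 0}, {"xyz": [0, 0, 0], "roll": 0}]}}

```text
clock: 35.55
eef_pos: [0.6067, -0.1005, 0.2144]
tcp_rot: [[0.004, 0.972, 0.234], [0.001, 0.234, -0.972], [-1.0, 0.004, -0.0]]
force: [8.7, 1.1, -8.9]
grip_width: 0.125
```

```bash
python3 st.py
python3 - <<'E'
from h import *
mid=np.array([.5809,.0045]);u=np.array([-.2335,.972]);v=np.array([-.972,-.2335])
H=lambda x,y,z:np.r_[mid+(x-.058)*u+y*v,z]
def poly(n,pts,c):
    T=c["camera_from_world"];K=c["intrinsics"];o=[]
    for p in pts:
        q=T[:3,:3]@p+T[:3,3]
        if n=="wrist": r=np.hypot(q[0],q[1]);o.append(K[:2,2]+K[0,0]*np.arctan2(r,q[2])*q[:2]/r)
        else: o.append((K@q)[:2]/q[2])
    return np.array(o)
tray=[H(-.15,-.066,.006),H(-.15,.066,.006),H(-.004,.066,.006),H(-.004,-.066,.006)]
for n in("wrist","scene","top"):
    c=vision.calibration(n);w=vision.snapshot(n)[:,:,::-1];cv2.imwrite(f"pics/end_{n}.png",w)
    q=poly(n,tray,c);m=np.zeros(w.shape[:2],np.uint8);cv2.fillPoly(m,[q.astype(np.int32)],1)
    x0,y0=np.maximum(q.min(0).astype(int),0);x1,y1=q.max(0).astype(int)+1
    a=w.astype(int);d=(a[...,2]-a[...,0])/np.maximum(a[...,2],1)   # plywood strongly yellow, stone/steel nearly neutral
    d=d[y0:y1,x0:x1];M=m[y0:y1,x0:x1];g=a.mean(2)[y0:y1,x0:x1]
    print(n,x0,y0)
    for i in range(d.shape[0]): print("".join(" " if not M[i,j] else "K" if g[i,j]<40 else "." if d[i,j]>.25 else "S" if d[i,j]>.03 else "o" for j in range(d.shape[1])))
E
```

```text
35.75 [ 0.6067 -0.1005  0.2143] 0.1244005572249033 [ 8.474   0.1341 -8.7377 -0.4242 -0.2356  1.171 ]
blob 1423 180 231.8067463106114 141 174.80182712579057
wrist 200 127
                                                        ooooooooooooooooooooooooooooooooooooooooooooooooooooooo
ooooooooooooooooooooooooooooooooooooooooooooooooooooooooooooooooooooooooooooooooooooooooooooooooooooooooooooooo
ooooooooooooooooooooooooooooooooooooooooooooooooooooooooooooooooooooooooooooooooooooooooooooooooooooooooooooooo
ooooooooooooooooSSSSSSSSSSSSSSSSSSSSSSSSSSSSSSSSSSSSSSSSSSSSSSSSSSSSSSSSSSSSSSSSSSSSSSSSSSSSSSSSSSSSSSSSSoooooo
oooooSSSSSSSSSSSSSSSSSSSSSSSSSSSSSSSSSSSSSSSSSSSSS.SS.....SSSSSSSS..................................S...SSooooo
ooooSSSSSSSSSSSSSSSSSSSSSSSSSSSSSSSSSSSSSSSSSSSSS..........SSSSSS........................................Sooooo
ooooSSSSSSSSSSSSSS....SSSSSSSSSSSSSSSSSSSSSSSSSSS..........SSSSSS..........................................Sooo
oooSSSSSSSSSSSSSSS..S.SSSSSSSSSSSSSSSSSSSSSSSSSSS..........SSSSSSS..........................................Soo
oSSSSSSSSSSSSSSSSS..SSSSSSSSSSSSSS
[... 16242 characters left out ...]
  
     oSSSooS............SSSS....KKKKKKKKKKKKKKK 
     oSSSooS............SSSSS...KKKKKKKKKKKKKoK 
      oSSooSSSSS.........SSS.....KKKKKKKKKKKKKo 
      ooooooooooS........SSS.....KKKKKKKKKKKKKKo
      ooKKooooooS.......SSoS......KKKKKKKKKKKKKK
       KKKKooooK........SSooS.....KKKKKKKKKKKK  
       KKKKoooKK........SSSo......KKKKKKKK      
       KKKKKKKKS.........SS........KKK          
       KKKKKKKK...................              
        KKKKKKK...............                  
        .KKKKS.............                     
        .SKKK..........                         
        ..KKK......                             
         ......                                 
         ..
```

Stones show in the tray in both views: about four in the top view, with the gripper hiding the rest. Now I check that the hopper is empty and whether I can account for the remaining two.

Run:
```python
import cv2,numpy as np
def show(a,b,y0,y1,x0,x1,f=9):
    d=cv2.GaussianBlur((a[...,2].astype(np.float32)-a[...,0]),(3,3),0)[y0:y1,x0:x1]
    for r in d: print("".join("#" if k>30 else "+" if k>5 else "-" if k>3 else "." for k in r))
t=cv2.imread("pics/end_top.png");print("hopper top now");show(t,0,150,182,246,276)
print("gray");print(t.mean(2).astype(int)[150:182:1,258:276])
# wide tray map in top: saturation ratio x10 where arm not present
a=t.astype(float);r=((a[...,2]-a[...,0])/np.maximum(a[...,2],1)*10).clip(0,9).astype(int);g=a.mean(2)
print("tray gray/10");
for y in range(160,192): print("".join("%3d"%(g[y,x]/10) for x in range(268,306)))
```

```text
hopper top now
......................-+####++
.......................+++++++
.......................++++###
.......................-+#####
.......................-+#####
........................+#####
........................+#####
....................--..+#####
....................+++.-+####
....................+++..+++++
....................+++-..--..
....................-+++.....+
.....................+++...++#
.....................+++..++##
.....................-++-.++##
......................+++.-+##
......................+++..+##
......................+++..+##
......................-+++.-+#
.......................+++..+#
.......................+++..+#
.......................-++-.-+
........................+++..+
........................+++..+
........................-++-.+
.........................+++.-
.........................+++..
..........................+-..
..............................
..............................
..............................
..............................
gray
[[ 31  34  30  29  31  35  36  38  88  66  82 126 122 110  74  67  44  34]
 [ 36  33  29
[... 5305 characters left out ...]
1  1  2  2
  3  4  4  5  4  6  4  2  2  2 11 17 17 18 18 16 14 12 11  7  6  4  3  3  4  5  8  9  9 10 11 11 10  3  1  2  2  2
  5  5  5  5  4  6  5  3  2  2 15 17 14 13 11  9  7  5  3  3  4  6  9  9  9 10 11 11 12 11 12 11 11  6  2  1  2  2
  6  6  6  5  5  5  7  7  8  8 11 11  7  6  4  3  3  5  6  9 10 10 11 11 11 12 11 12 11 12 12 12 12  7  2  2  2  2
  5  6  6  5  6  3  8  6  6  6  5  3  3  4  6  9 10 10 10 11 11 12 12 12 12 12 12 12 12 12 11 12 12 10  4  2  1  2
  6  5  6  6  6  4  6  4  3  3  4  7  9 10 10 11 12 12 12 12 12 12 11 12 11 12 12 12 11 12 12 12 12 12  6  2  0  1
  6  6  6  6  6  4  4  4  9 10  9 11 11 12 12 12 11 12 11 11 12 12 12 12 11 12 11 12 12 12 12 12 12 12 10  4  2  2
```

The hopper shows no warm blobs any more, the lift is 49.6 mm (TCP z 0.1647 → 0.2143), and the pull is a steady 9 N. Handing in.

Run:
```python
from h import *
from bench import workorder
s=ctrl.get_state();print(s["clock"],s["eef_pos"],s["force"],s["grip_width"]);print(workorder.close_job())
```

```text
35.9 [ 0.60666345 -0.10055966  0.21435979] [ 8.28865178  0.8248756  -8.89882873] 0.1240124700827117
the job is handed in; nothing more can be done
None
```

I handed the job in at 35.9 s. The stones went through the hopper into the tray, the scoop is back on the bench, and the gripper is still holding the shutter at half. Close_job gave no verdict.

**How it went**
- **Tipping:** The moves cannot tilt the tool. I gripped the smallest scoop low on its handle, carried it over the hopper and eased the grip until it swung nose-down and emptied.
- **Standing the scoop up:** I touched its lip to the bench, moved the grip back and down along an arc until it stood flat, then let go.
- **Shutter:** I pinched the handle and raised it in one slow lift.

**Last checks**
- **Stones in the hopper:** The wrist camera showed six separate stones there before I opened the shutter.
- **Scoop:** Pictures showed it upright and empty. Two bright spots inside it looked like sunlit metal, because they were neutral grey and brighter than any stone.
- **Shutter:** By arm position the lift is 49.6 mm, steady. The pull was about 9 N, against about 10 N in the text. A sideways force of about 8 N from a slightly off-centre grip remained.
- **Stones in the tray:** The hopper showed no stones afterwards. Only about four could be told apart in the tray, because the gripper hides part of it. So all six being in the tray is inferred from the empty hopper, not counted.
- **Bystanders:** I did not measure their positions again. The arm did not work near them, and the forces showed no unexpected contact.

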